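# Dig out the flat case and restack the totes

### The job

The flat steel case lies on the storage board underneath two small-parts totes and a tin: move both totes and the tin over onto the bare plywood side board, then lay the case in the wooden rest, on its two crossbars midway between the end cleats. After that put the others back on the storage board: the tin on the middle of the round cork disc, the deep tote squarely on the middle of the rubber pad, and the shallow tote squarely on top of the deep one, turned end for end to it so that it stands up on the rim and does not nest. Do not push or knock over the glass jar.

Things in the scene. Friction and masses are not known exactly. Their poses are not given: they have to be found in the camera images.
- case: Flat bare-steel tool case, closed, 260 (x) x 56 (y) x 30 mm high, 0.6 kg. Origin: centre of its underside, x along its length. At the start it lies on the storage board, underside 18 mm above the bench, with the totes and the tin standing on it in a row 90 mm apart in any order. Grip it across the 56 mm. Either way round is fine in the rest.
- deep_tote: Deep white tote holding steel bolts (fixed in), 116 (x) x 56 (y) x 62 mm, 0.25 kg. Origin: centre of underside, front (low scoop end, 14 mm below the rim) at -x. Top 22 mm: a collar 56 mm wide, mouth 36 mm; base below 88 x 33 mm. Feet at x = 40 and -20 mm reach out to 56 mm; like collar slots there let a tote set the same way sink 22 mm. Grip the collar across 56 mm, flat from x = -12 to 32.
- shallow_tote: Shallow white tote holding brass washers (fixed in), 46 mm high; in plan, collar (top 22 mm), feet, slots and front end just like the deep one, 0.15 kg. Origin: centre of its underside, x along its length, front (scoop) at -x. At the start both totes face the same way, crosswise on the case. Properly stacked its underside is 62 mm above the deep tote's underside.
- shallow_front (a point): Middle of the shallow tote's low front end, 58 mm from its centre along -x, 24 mm above its underside. In the finished stack it lies over the deep tote's high (+x) end.
- tin: Plain metal tin, closed, upright, 50 mm in diameter, 56 mm high, 0.2 kg. Origin: centre of its underside.
- side_board: Bare plywood board fixed flat on the bench, 290 (x) x 150 (y) x 6 mm: the side area. Origin: centre of its underside, x along its length. It is left or right of the storage board; all three things fit on it in a row along x, the totes crosswise.
- rest: Light wooden rest for the case, fixed on the bench on the other side: base 310 (x) x 75 (y) x 8 mm, two crossbars at x = -80 and 80 mm, their tops 20 mm above the origin, and end cleats 34 mm high with 282 mm between their inner faces. Origin: centre of its underside. The case lies along x on the crossbars.
- tote_pad: Black rubber pad 132 (x) x 74 (y) x 3 mm, fixed on the storage board (brown wood, 290 x 250 x 18 mm, fixed). Origin: centre of the pad's underside, 18 mm above the bench; x along its length, the way the totes lie, either end first. It lies on the robot's side of the case.
- cork_disc: Round cork disc, 76 mm in diameter, 3 mm thick, fixed on the storage board about 160 mm from the pad. Origin: centre of its underside, 18 mm above the bench. It lies on the robot's side of the case.
- jar: Glass jar with a metal lid, 60 mm in diameter, 80 mm high, on the bench between the robot and the storage board. Origin: centre of its underside. Leave it alone.
Things that resemble listed ones, but are neither listed nor needed, are in the scene too. Leave any purple or red look-alike of the tin alone.

How it is judged (in metres and radians):
On the way, in this order (a step that is already met when the one before it is completed fails the run):
1. both totes and the tin stand upright on the plywood side board, let go (x of deep_tote in the frame of side_board between -0.14 and 0.14 m and y of deep_tote in the frame of side_board between -0.07 and 0.07 m and z of deep_tote in the frame of side_board between 0.002 and 0.01 m and contact force between the fingers and deep_tote below 0.1 N and linear speed of each of deep_tote, shallow_tote, tin below 0.03 m/s and angle between each of deep_tote, shallow_tote, tin's own z axis and vertical below 0.1 rad and x of shallow_tote in the frame of side_board between -0.14 and 0.14 m and y of shallow_tote in the frame of side_board between -0.07 and 0.07 m and z of shallow_tote in the frame of side_board between 0.002 and 0.01 m and contact force between the fingers and shallow_tote below 0.1 N and x of tin in the frame of side_board between -0.14 and 0.14 m and y of tin in the frame of side_board between -0.07 and 0.07 m and z of tin in the frame of side_board between 0.002 and 0.01 m and contact force between the fingers and tin below 0.1 N), for 0.2 s.
2. the case lies in the rest on its crossbars, midway between the cleats, let go (horizontal distance between case and rest below 0.014 m and angle between the x axis of case and the x axis of rest, either way round below 0.12 rad and z of case in the frame of rest between 0.015 and 0.025 m and contact force between the fingers and case below 0.1 N and linear speed of case below 0.03 m/s and angle between case's own z axis and vertical below 0.1 rad), for 0.2 s.
At the end, for the whole second after the job is handed in: Case flat on the rest's crossbars, centred to 14 mm, in line to 0.12 rad; deep tote on the pad (15 mm, 0.2 rad, either way); shallow tote on its rim turned end for end (9 mm, 0.15 rad, underside 57 to 67 mm above the deep one's); tin on the disc (15 mm); all upright, released, at rest (all of step 2 and horizontal distance between deep_tote and tote_pad below 0.015 m and angle between the x axis of deep_tote and the x axis of tote_pad, either way round below 0.2 rad and z of deep_tote in the frame of tote_pad between 0 and 0.007 m and contact force between the fingers and deep_tote below 0.1 N and linear speed of each of deep_tote, shallow_tote, tin below 0.03 m/s and angle between each of deep_tote, shallow_tote, tin's own z axis and vertical below 0.1 rad and horizontal distance between shallow_tote and deep_tote below 0.009 m and angle between the x axis of shallow_tote and the x axis of deep_tote, either way round below 0.15 rad and x of shallow_front in the frame of deep_tote above 0.04 m and z of shallow_tote in the frame of deep_tote between 0.057 and 0.067 m and contact force between the fingers and shallow_tote below 0.1 N and horizontal distance between tin and cork_disc below 0.015 m and z of tin in the frame of cork_disc between 0 and 0.007 m and contact force between the fingers and tin below 0.1 N); the robot touches nothing.
It fails at once if the glass jar is pushed more than 25 mm or tipped (distance of jar from where it was at the start of the episode above 0.025 m or angle between jar's own z axis and vertical above 0.3 rad).
It also fails if it takes over 152 s, if anything falls off the work surface, if the arm or the gripper's body presses on something with over 40 N, if the wrist force passes 120 N, or if a joint passes its speed limit or range.

### The arm

A 7-joint arm with a two-finger parallel gripper is mounted at the origin on the work surface. World frame = base frame: x ahead of the robot, y to its left, z up, the work surface at z = 0. Lengths are in mm, angles in rad, forces in N, time in s.
With the tool pointing down it reaches from about 400 to 875 mm from the base axis. Payload 4.4 kg.
Tool frame: the origin (TCP) lies midway between the tips of the shut fingers; the grasp point (between the pads) lies 19 mm behind it; z points along the fingers, y is the line along which they close (so a half turn about z gives the same grasp; the last joint's range is limited). The gripper opens to 85 mm and grips with 20 to 120 N. Pads are 22 mm wide; open, the fingers measure 114 mm over their backs; the gripper's body (76 mm by 85 mm) begins 54 mm behind the grasp point. The pads swing forward as they close: fully open they stand 13 mm farther back than shut.
Start: joints at [1.256, 0.628, 0.038, 1.517, -0.027, 0.996, -0.02], TCP at [160.084, -629.993, 231.313] pointing down, gripper open.
Joint ranges: [-3.06, 3.06], [-0.37, 2.12], [-1.25, 1.32], [0.18, 2.47], [-1.1, 4.24], [0.23, 1.98], [-2.94, 2.94]. Speed limits (rad/s): [2.57, 2.57, 3.14, 3.14, 3.14, 3.14, 3.14].

### API

Orientations are given as [roll, pitch, yaw] about the fixed x, y, z axes, in that order (R = Rz(yaw) Ry(pitch) Rx(roll)).
In Python, from cell import monitor, cams, ctrl gives the robot as it stands.
- The arm moves only by the tool drive_tool, never from a script. Its argument "motion" is a list of rows, each an object with "fingers": the opening, from 0 (shut) to 1 (fully open); "linear": the shift along the tool's x, y, z in m, a list of three; "twist": the turn about the tool's z in rad. In form: [{"fingers": fingers, "linear": [x, y, z], "twist": twist}, ...]. A call has 1 to 5 rows; each row shifts and turns the commanded pose from where the row before left it, along the tool's axes as they then stand; what a row does not reach is not made up. A row lasts 1/12 s, in which the tool goes at most 41.7 mm and 7.16 degrees, less where a joint would pass 70% of its speed; a pose out of reach is approached as far as the arm can. A call with a gripper value outside its range is refused whole. The fingers move at their own pace and stop on an object; the grip force is fixed at half the most. Time passes only in rows, so rows that do not move let the fingers close. It gives the time, the measured TCP pose, the force, the opening and the grip force at its end, in the units of the state.
- monitor.read_state(): the state, without advancing time (a new reading comes with each control period).
- cams.get_image(name): name is "scene" or "top" or "wrist"; returns a dict with "color" (384x512x3 uint8, blue, green, red), "K" (3x3 intrinsics, pixels), "R" (3x3) and "t" (3): a world point X has camera coordinates R X + t. Camera axes: x right, y down, z forward; pixel columns grow to the right and rows downward; lengths in mm; the calibration is good to about 2 mm. A picture is of the moment at which its call begins. There is no depth.
- ctrl.finish_job(): hands the job in; it is judged then, once.
The state is a dict: "clock": time; "qpos": joint angles; "qd": joint speeds; "tau": joint torques, N m; "eef_pos": TCP position; "tool_rot": TCP orientation; "force": force on the tool from outside, world axes, zero at the start; "torque": the same for the moment, N m; "width": finger opening in mm; "gripper_force": force on a finger pad.
Only numpy, scipy, OpenCV 4.12 (cv2) and the standard library are available. Lean on these libraries where they do the work, as an engineer would, in place of code of your own. Each camera call takes 0.05 s, during which the arm holds its last target. There are 200 camera calls.

## Working session

There is one attempt and no reset: what is moved stays moved. The work goes in short steps, Python scripts to look and compute and a tool call to move; the robot and the scene stay as the last step left them, time stands still between calls to the robot, and variables do not carry over. Pictures are saved under pics/ and viewed, at most 14 in all, crops included, and the job is handed in when it is done.

Besides the shell and the picture viewer there is one more tool, called after "Request:" by a JSON object that holds its "name" and its "arguments", one argument or row to a line. drive_tool: Moves the arm, as the interface text tells. Its arguments: {"type":"object","properties":{"motion":{"type":"array"}},"required":["motion"]}

```bash
ls; mkdir -p pics; cat > h.py <<'E'
import numpy as np, cv2
from cell import monitor, cams, ctrl
def img(n,save=None):
    d=cams.get_image(n)
    for k in('K','R','t'): d[k]=np.array(d[k],float)
    if save: cv2.imwrite('pics/'+save,d['color']); np.savez('pics/'+save[:-4]+'.npz',**{k:d[k] for k in('K','R','t','color')})
    return d
def load(s): return dict(np.load('pics/'+s+'.npz'))
def ray(d,uv,z):
    uv=np.atleast_2d(np.array(uv,float)); c=-d['R'].T@d['t']
    v=(d['R'].T@np.linalg.inv(d['K'])@np.c_[uv,np.ones(len(uv))].T).T
    return c+v*((z-c[2])/v[:,2])[:,None]
def proj(d,X):
    p=(d['R']@np.atleast_2d(X).T).T+d['t']; p=(d['K']@p.T).T
    return p[:,:2]/p[:,2:]
E
python3 - <<'E'
from h import *
print(monitor.read_state())
for n in('scene','top','wrist'):
    d=img(n,n+'0.png'); print(n,d['K'].tolist(),(-d['R'].T@d['t']).round())
a=[cv2.imread(f'pics/{n}0.png') for n in('scene','top')]
cv2.imwrite('pics/top0b.png',cv2.resize(a[1],(800,600),interpolation=cv2.INTER_CUBIC))
cv2.imwrite('pics/scene0b.png',cv2.resize(a[0],(800,600),interpolation=cv2.INTER_CUBIC))
E
```

```text
pics
{'clock': 0.0, 'qpos': array([ 1.25619947,  0.62932154,  0.03845242,  1.51838531, -0.02701124,
        0.99627721, -0.02004287]), 'qd': array([ 6.21861470e-05, -8.33292060e-04, -4.98450573e-04, -2.14594697e-03,
       -1.26672505e-03, -6.71008397e-04,  9.19272050e-04]), 'tau': array([ 4.69929109e-04, -5.63398576e+01,  1.22669064e+00, -1.93443096e+01,
        1.11349707e-02,  1.07068048e-02,  1.25621216e-05]), 'eef_pos': array([ 159.92597276, -629.37398672,  230.3996687 ]), 'tool_rot': array([-3.13971960e+00,  2.05189536e-05,  2.48739033e-01]), 'force': array([0.75651172, 0.6751484 , 0.43351106]), 'torque': array([-0.00447707,  0.01308497, -0.00298367]), 'gripper_force': 0.0, 'width': 85.30808994347453}
scene [[446.53074942173043, 0.0, 258.0623584111567], [0.0, 446.53074942173043, 191.94647425473326], [0.0, 0.0, 1.0]] [974. 524. 943.]
top [[421.92710928780684, 0.0, 257.1959489723162], [0.0, 421.92710928780684, 190.65948842517702], [0.0, 0.0, 1.0]] [ 470.   -8. 1308.]
wrist [[316.34392725719124, 0.0, 254.3441957169384], [0.0, 316.34392725719124, 188.64225502259202], [0.0, 0.0, 1.0]] [ 239. -610.  373.]
```

View pics/top0b.png

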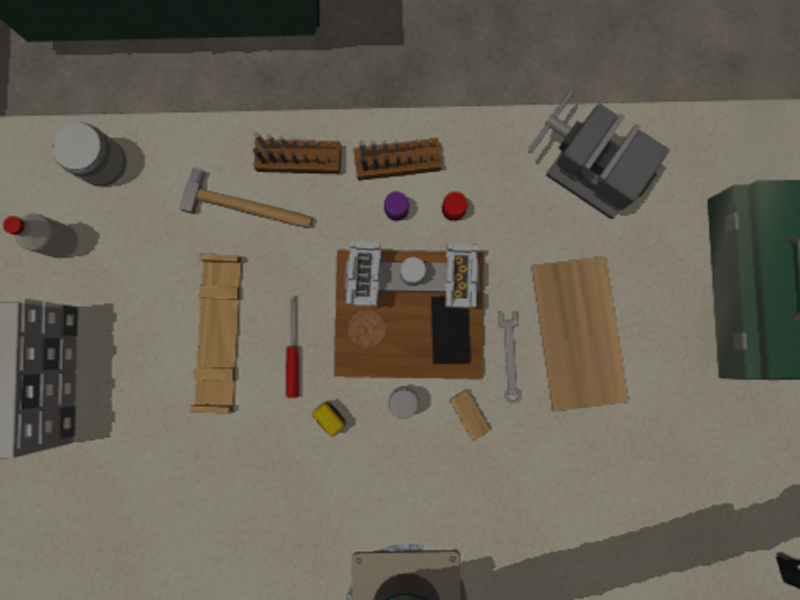

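View pics/scene0b.png

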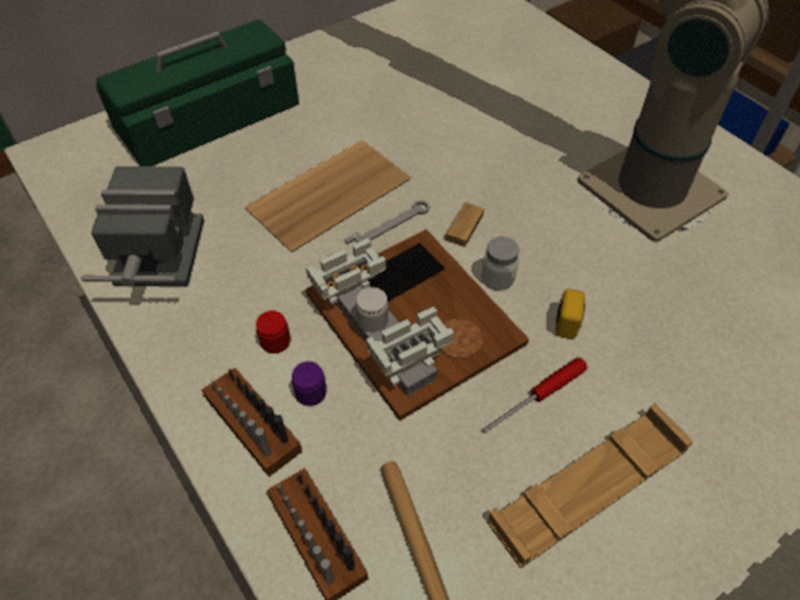

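Top view (800x600 scale): the deep tote (bolts) is at (365,275), the white tin at (413,270) and the shallow tote (brass) at (461,277), all on the case. The pad is at (451,330), cork (367,329), jar (404,402), rest (218,333) and plywood (580,333).
Tin candidates: light metal tin (413,270), purple (396,206), red (455,206), jar lid (404,402). The tin is the one standing on the case. Wood block (470,414) is too small to be the side board.

```bash
python3 - <<'E'
from h import *
t=load('top0'); s=load('scene0')
a=cv2.resize(t['color'][150:250,205:320],None,fx=4,fy=4,interpolation=cv2.INTER_CUBIC)
b=cv2.resize(s['color'][145:260,185:345],None,fx=4,fy=4,interpolation=cv2.INTER_CUBIC)
c=np.zeros((460,460+0,3),np.uint8); c[:400]=a
b=b[:, :]; b=cv2.resize(b,(330,237)) if 0 else b
h=np.zeros((560,790,3),np.uint8); h[:350,:402]=cv2.resize(a,(402,350)); h[:279,402:]=cv2.resize(b,(388,279)); 
cv2.imwrite('pics/c1.png',h)
# masks top
im=t['color'];hsv=cv2.cvtColor(im,cv2.COLOR_BGR2HSV)
for nm,p in dict(board=(262,225),pad=(289,211),cork=(235,211),side=(371,213),side2=(360,190),rest=(140,200),tote=(227,192),tin=(264,172),case=(250,178),bench=(200,260),jar=(258,257),blk=(300,265)).items():
    print(nm,hsv[p[1],p[0]],im[p[1],p[0]])
print(t['R'].round(3).tolist())
E
```

```text
board [ 14 164  84] [30 55 84]
pad [23 44 23] [19 22 23]
cork [ 14 143 105] [ 46  73 105]
side [ 16 119 118] [ 63  93 118]
side2 [ 16 116 108] [ 59  85 108]
rest [ 17 129 132] [ 65 103 132]
tote [105   7 138] [138 136 134]
tin [ 60   4 136] [134 136 134]
case [10  9 81] [78 79 81]
bench [ 21  41 132] [111 126 132]
jar [ 12  11 114] [109 111 114]
blk [ 17 129 121] [ 60  95 121]
[[-0.02, -1.0, -0.005], [-0.996, 0.02, -0.091], [0.091, 0.003, -0.996]]
```

View pics/c1.png

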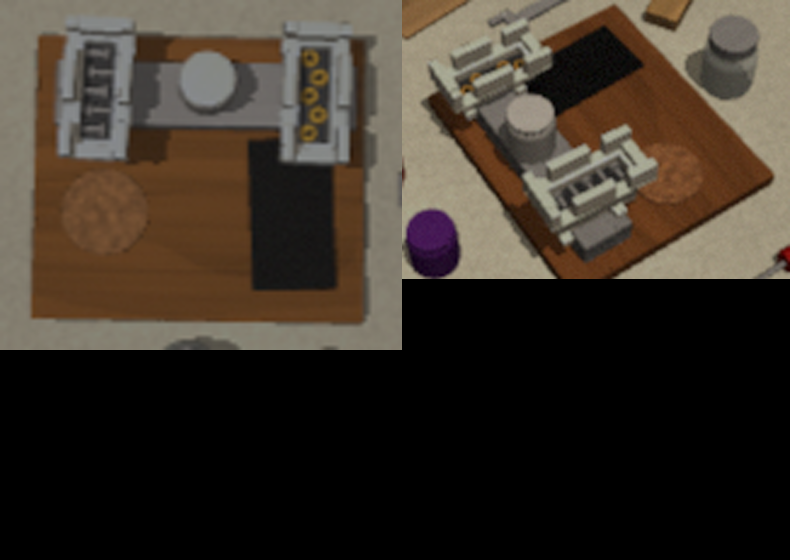

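```bash
python3 - <<'E'
from h import *
t=load('top0'); im=t['color'];hsv=cv2.cvtColor(im,cv2.COLOR_BGR2HSV)
def show(nm,m,roi,z):
    k=np.zeros_like(m);x0,y0,x1,y1=roi;k[y0:y1,x0:x1]=m[y0:y1,x0:x1]
    k=cv2.morphologyEx(k,cv2.MORPH_OPEN,np.ones((3,3),np.uint8))
    cs=cv2.findContours(k,cv2.RETR_EXTERNAL,cv2.CHAIN_APPROX_NONE)[0]
    c=max(cs,key=cv2.contourArea)
    P=ray(t,c[:,0,:],z)[:,:2].astype(np.float32); r=cv2.minAreaRect(P)
    print(nm,'ctr',np.round(r[0],1),'size',np.round(r[1],1),'ang',round(r[2],1))
H,S,V=cv2.split(hsv)
wood=((S>90)&(H<25)).astype(np.uint8)
show('side',wood,(335,155,410,270),6)
show('rest',wood,(118,155,160,270),20)
show('board',((S>25)|(V<60)).astype(np.uint8)*((S>90)|(V<40)).astype(np.uint8),(208,150,315,250),18)
show('pad',((V<40)&(S<110)).astype(np.uint8),(274,188,306,236),21)
show('cork',((V>92)&(S>110)).astype(np.uint8),(215,190,252,228),21)
show('deep',((S<25)&(V>100)).astype(np.uint8),(217,150,246,200),110)
show('shal',((S<25)&(V>100)).astype(np.uint8),(283,150,309,200),94)
show('tin',((S<25)&(V>105)).astype(np.uint8),(250,160,277,184),104)
show('case',((S<35)&(V>60)).astype(np.uint8),(240,165,286,188),48)
show('jar',((S<25)&(V>60)).astype(np.uint8),(245,240,275,275),80)
E
```

```text
side ctr [ 513.3 -351.3] size [287.8 148.3] ang 6.1
rest ctr [527.3 360.8] size [ 80.7 306.8] ang 86.9
board ctr [556.9 -16.1] size [287.3 247.4] ang 88.0
pad ctr [523.7 -96.8] size [129.   70.7] ang 0.5
cork ctr [532.7  70.9] size [110.4 103.8] ang 88.9
deep ctr [651.8  67.4] size [54.3 69.1] ang 83.0
shal ctr [ 622.6 -118.1] size [ 52.4 113.8] ang 88.8
tin ctr [628.3 -12.4] size [44.1 71.1] ang 20.7
case ctr [631.1 -21. ] size [136.9  62.6] ang 87.4
jar ctr [388.5  -2.8] size [51.9 54.2] ang 88.9
```

Both views confirm the choice: the bolts tote is at the +y end, the brass tote at the -y end, and the light metal tin is between them. The scoop ends aren't clear at this resolution, so I'll move the wrist camera over the board.

Request:
{"name": "drive_tool", "arguments": {
  "motion": [
    {"fingers":1,"linear":[0,0,0],"twist":0.124},
    {"fingers":1,"linear":[0,0,0],"twist":0.124},
    {"fingers":1,"linear":[0.014,-0.0307,-0.0015],"twist":0},
    {"fingers":1,"linear":[0.014,-0.0307,-0.0015],"twist":0},
    {"fingers":1,"linear":[0.014,-0.0307,-0.0015],"twist":0}
  ]
}}

```text
clock: 0.57
eef_pos: [202.0, -536.5, 235.2]
tool_rot: [-3.141, 0.0, -0.0]
force: [0.1, 0.3, 0.0]
width: 85.3
gripper_force: 0.0
```

Request:
{"name": "drive_tool", "arguments": {
  "motion": [
    {"fingers":1,"linear":[0.014,-0.0307,-0.0015],"twist":0},
    {"fingers":1,"linear":[0.014,-0.0307,-0.0015],"twist":0},
    {"fingers":1,"linear":[0.014,-0.0307,-0.0015],"twist":0},
    {"fingers":1,"linear":[0.014,-0.0307,-0.0015],"twist":0},
    {"fingers":1,"linear":[0.014,-0.0307,-0.0015],"twist":0}
  ]
}}

```text
clock: 0.98
eef_pos: [272.2, -382.6, 243.3]
tool_rot: [-3.141, -0.0, 0.001]
force: [0.6, -0.2, 0.8]
width: 85.2
gripper_force: 0.0
```

Request:
{"name": "drive_tool", "arguments": {
  "motion": [
    {"fingers":1,"linear":[0.014,-0.0307,-0.0015],"twist":0},
    {"fingers":1,"linear":[0.014,-0.0307,-0.0015],"twist":0},
    {"fingers":1,"linear":[0.014,-0.0307,-0.0015],"twist":0},
    {"fingers":1,"linear":[0.014,-0.0307,-0.0015],"twist":0},
    {"fingers":1,"linear":[0.014,-0.0307,-0.0015],"twist":0}
  ]
}}

```text
clock: 1.4
eef_pos: [342.0, -229.2, 250.9]
tool_rot: [3.142, -0.0, 0.001]
force: [0.3, -1.3, 0.2]
width: 85.3
gripper_force: 0.0
```

Request:
{"name": "drive_tool", "arguments": {
  "motion": [
    {"fingers":1,"linear":[0.014,-0.0307,-0.0015],"twist":0},
    {"fingers":1,"linear":[0.014,-0.0307,-0.0015],"twist":0},
    {"fingers":1,"linear":[0.014,-0.0307,-0.0015],"twist":0},
    {"fingers":1,"linear":[0.014,-0.0307,-0.0015],"twist":0},
    {"fingers":1,"linear":[0.014,-0.0307,-0.0015],"twist":0}
  ]
}}

```text
clock: 1.82
eef_pos: [411.9, -75.6, 258.5]
tool_rot: [3.142, -0.0, 0.001]
force: [0.3, -0.4, 0.4]
width: 85.4
gripper_force: 0.0
```

Request:
{"name": "drive_tool", "arguments": {
  "motion": [
    {"fingers":1,"linear":[0.014,-0.0307,-0.0015],"twist":0},
    {"fingers":1,"linear":[0.014,-0.0307,-0.0015],"twist":0},
    {"fingers":1,"linear":[0,0,0],"twist":0},
    {"fingers":1,"linear":[0,0,0],"twist":0},
    {"fingers":1,"linear":[0,0,0],"twist":0}
  ]
}}

```text
clock: 2.23
eef_pos: [439.0, -16.3, 261.1]
tool_rot: [3.141, 0.001, 0.001]
force: [-0.1, -0.0, 0.3]
width: 85.4
gripper_force: 0.0
```

```bash
python3 - <<'E'
from h import *
s=monitor.read_state(); print(s['clock'],s['eef_pos'],s['tool_rot'],s['qpos'].round(2),s['force'])
d=img('wrist','w1.png'); print(d['R'].round(3).tolist(),(-d['R'].T@d['t']).round())
cv2.imwrite('pics/w1b.png',cv2.resize(d['color'],(800,600),interpolation=cv2.INTER_CUBIC))
E
```

```text
2.2333 [439.04251832 -16.29066593 261.05543133] [3.14103339e+00 1.06702618e-03 7.83916783e-04] [ 0.01  0.29 -0.05  2.03  0.02  0.82 -1.62] [-0.12626891 -0.03562188  0.28347946]
[[-0.001, -1.0, 0.001], [-0.947, 0.001, 0.32], [-0.32, -0.001, -0.947]] [521. -17. 404.]
```

View pics/w1b.png

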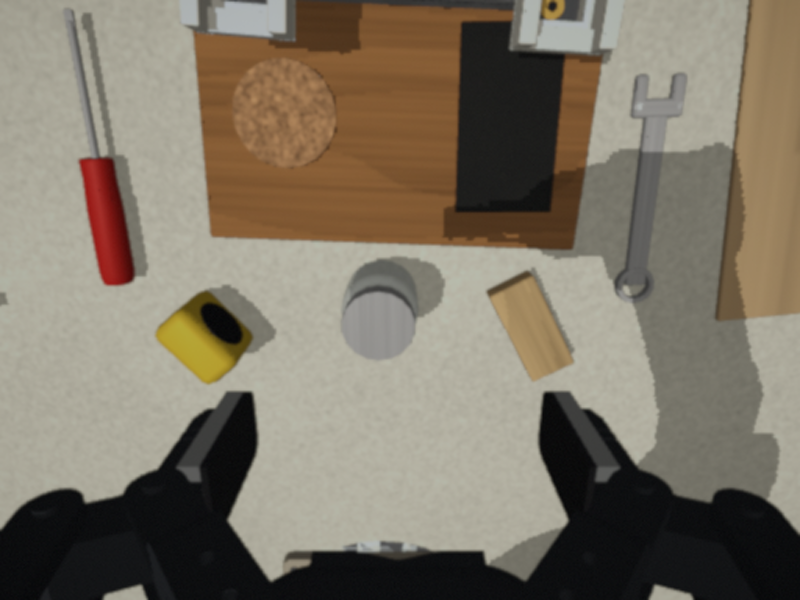

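The tilted wrist camera shows the cork at (284,112), the pad at (508,120) and the jar at (379,320), but the totes are cut off. I'll go 150 mm forward.

Request:
{"name": "drive_tool", "arguments": {
  "motion": [
    {"fingers":1,"linear":[0.034,0,-0.005],"twist":0},
    {"fingers":1,"linear":[0.034,0,-0.005],"twist":0},
    {"fingers":1,"linear":[0.034,0,-0.005],"twist":0},
    {"fingers":1,"linear":[0.034,0,-0.005],"twist":0},
    {"fingers":1,"linear":[0.034,0,-0.005],"twist":0}
  ]
}}

```text
clock: 2.7
eef_pos: [610.4, -18.0, 286.5]
tool_rot: [3.141, 0.001, -0.002]
force: [1.4, 0.7, 0.4]
width: 85.2
gripper_force: 0.0
```

Request:
{"name": "drive_tool", "arguments": {
  "motion": [
    {"fingers":1,"linear":[0,0,0],"twist":0},
    {"fingers":1,"linear":[0,0,0],"twist":0}
  ]
}}

```text
clock: 2.87
eef_pos: [610.0, -17.6, 285.5]
tool_rot: [3.141, 0.001, -0.002]
force: [-0.7, 0.4, -0.5]
width: 85.6
gripper_force: 0.0
```

```bash
python3 - <<'E'
from h import *
s=monitor.read_state(); print(s['clock'],s['eef_pos'],s['tool_rot'],s['qpos'].round(2))
d=img('wrist','w2.png'); print((-d['R'].T@d['t']).round())
cv2.imwrite('pics/w2b.png',cv2.resize(d['color'],(800,600),interpolation=cv2.INTER_CUBIC))
E
```

```text
2.8667 [610.03437889 -17.56417428 285.4721936 ] [ 3.14098052e+00  9.53448320e-04 -2.01532698e-03] [ 0.01  0.52 -0.04  1.56  0.02  1.06 -1.61]
[692. -18. 428.]
```

View pics/w2b.png

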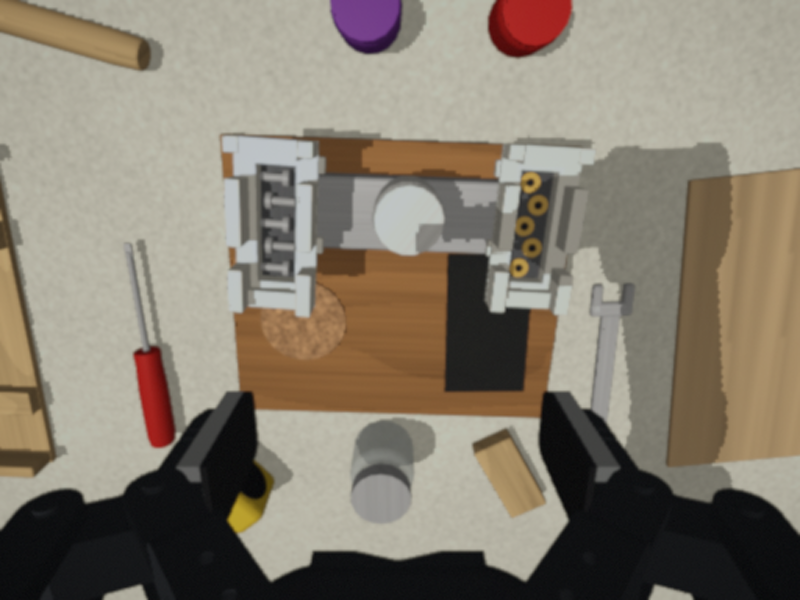

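The deep tote is at (270,225). Its flat collar block is at rows 178–245 and its longer end piece at rows 270–312. That puts the block towards the far end, so both fronts (-x) face the robot and the totes' +x is roughly world +x. The shallow tote is at (540,228) and the tin at (408,217). Next I measure edges from this view.

```bash
python3 - <<'E'
from h import *
d=load('w2'); im=d['color']; hsv=cv2.cvtColor(im,cv2.COLOR_BGR2HSV)
H,S,V=cv2.split(hsv)
print('samples V,S', [(n,hsv[y,x].tolist()) for n,(x,y) in dict(tote=(148,140),bench=(130,140),shB=(370,140),shtote=(366,140),tin=(262,140),case=(225,130)).items()])
g=cv2.GaussianBlur(S,(3,3),0).astype(int)
print('row deep left S', S[140,140:160].tolist(), 'V',V[140,140:160].tolist())
print('row sh right S', S[140,355:385].tolist(),'V',V[140,355:385].tolist())
print('col deep top S', S[80:95,170].tolist(),V[80:95,170].tolist())
print('col sh top S', S[88:102,350].tolist(),V[88:102,350].tolist())
# pad, cork, tin, case edges
def rect(nm,m,roi,z):
    k=np.zeros_like(S);x0,y0,x1,y1=roi;k[y0:y1,x0:x1]=m[y0:y1,x0:x1]
    k=cv2.morphologyEx(k,cv2.MORPH_OPEN,np.ones((3,3),np.uint8))
    c=max(cv2.findContours(k,cv2.RETR_EXTERNAL,cv2.CHAIN_APPROX_NONE)[0],key=cv2.contourArea)
    P=ray(d,c[:,0,:],z)[:,:2].astype(np.float32); r=cv2.minAreaRect(P); print(nm,np.round(r[0],1),np.round(r[1],1),round(r[2],2), 'enc',cv2.minEnclosingCircle(P))
rect('tin',((S<25)&(V>150)).astype(np.uint8),(237,110,287,166),104)
d=load('w1');im=d['color'];hsv=cv2.cvtColor(im,cv2.COLOR_BGR2HSV);H,S,V=cv2.split(hsv)
rect('pad w1',(V<48).astype(np.uint8),(286,10,366,140),21)
print(hsv[72,182],hsv[72,240])
rect('cork w1',((V>150)).astype(np.uint8),(142,30,222,112),21)
rect('cork w1b',((S<135)).astype(np.uint8),(142,30,222,112),21)
rect('jar w1',((S<30)).astype(np.uint8),(215,182,270,232),80)
E
```

```text
samples V,S [('tote', [99, 9, 197]), ('bench', [26, 22, 187]), ('shB', [24, 25, 143]), ('shtote', [23, 23, 142]), ('tin', [55, 8, 196]), ('case', [20, 6, 127])]
row deep left S [23, 23, 23, 16, 8, 7, 8, 9, 9, 9, 8, 8, 4, 10, 24, 27, 24, 24, 23, 26] V [188, 188, 188, 188, 192, 195, 196, 197, 197, 197, 196, 195, 186, 159, 116, 96, 95, 95, 100, 118]
row sh right S [23, 24, 24, 25, 25, 26, 23, 25, 27, 25, 25, 23, 23, 25, 25, 25, 23, 26, 25, 27, 27, 29, 27, 28, 26, 28, 28, 28, 28, 26] V [143, 141, 130, 104, 90, 89, 88, 90, 94, 112, 135, 142, 143, 143, 143, 143, 142, 140, 133, 125, 124, 125, 125, 126, 126, 126, 126, 126, 127, 126]
col deep top S [22, 23, 23, 25, 25, 26, 45, 56, 3, 10, 10, 12, 12, 10, 10] [188, 188, 187, 186, 184, 174, 136, 122, 148, 185, 196, 198, 198, 197, 198]
col sh top S [27, 27, 29, 29, 30, 14, 8, 8, 7, 7, 8, 7, 8, 8] [151, 130, 125, 122, 119, 145, 181, 193, 194, 194, 195, 194, 195, 195]
tin [634.4 -24.2] [46.5 45.7] 74.69 enc ((631.4649047851562, -22.73524284362793), 26.628232955932617)
pad w1 [524.8 -98.1] [130.6  72.4] 0.4 enc ((524.3687133789062, -97.36137390136719), 73.60762023925781)
[ 14 128 134] [ 15 154 134]
cork w1 [527.6  61.1] [38.6 11.3] 22.65 enc ((527.3753051757812, 61.75707244873047), 19.530580520629883)
cork w1b [530.7  65.8] [74.  73.6] 89.96 enc ((530.4443359375, 65.72232055664062), 37.40058898925781)
jar w1 [389.9  -3. ] [61.1 58.1] 89.94 enc ((389.41058349609375, -3.0278706550598145), 41.86184310913086)
```

```bash
python3 - <<'E'
from h import *
d=load('w2'); S=cv2.cvtColor(d['color'],cv2.COLOR_BGR2HSV)[...,1].astype(float); V=cv2.cvtColor(d['color'],cv2.COLOR_BGR2HSV)[...,2].astype(float)
def cross(a,th):
    for i in range(len(a)-1):
        if (a[i]-th)*(a[i+1]-th)<=0 and a[i]!=a[i+1]: return i+(th-a[i])/(a[i+1]-a[i])
    return np.nan
# deep left
P=[(138+cross(S[r,138:158],15),r) for r in range(90,198,6)]
X=ray(d,P,110); print('deep left'); print(np.c_[P,X[:,:2]].round(1).tolist())
P=[(c,80+cross(V[c*0+84:98,c] if 0 else S[80:98,c],15)) for c in range(148,200,6)]
X=ray(d,P,110); print('deep top'); print(np.c_[P,X[:,:2]].round(1).tolist())
# shallow right edge: dV
P=[]
for r in range(92,200,6):
    g=np.diff(V[r,355:385]); P.append((355+np.argmin(g)+.5,r))
X=ray(d,P,94); print('sh right'); print(np.c_[P,X[:,:2],].round(1).tolist())
P=[(c,88+cross(V[90:102,c],150)+2) for c in range(330,376,6)]
X=ray(d,P,94); print('sh top'); print(np.c_[P,X[:,:2]].round(1).tolist())
# case edges between
for c in (215,225,295,305,312):
    g=np.diff(V[105:175,c]); print('case col',c, [ (105+i+.5,g[i]) for i in np.argsort(-abs(g))[:4]], )
# tin
E
```

```text
deep left
[[142.3, 90.0, 684.7, 89.1], [142.8, 96.0, 679.2, 89.2], [149.5, 102.0, 673.6, 83.4], [149.7, 108.0, 667.9, 83.8], [146.4, 114.0, 662.2, 87.7], [143.2, 120.0, 656.4, 91.5], [142.5, 126.0, 650.5, 92.8], [142.6, 132.0, 644.6, 93.4], [143.0, 138.0, 638.6, 93.8], [143.4, 144.0, 632.5, 94.1], [143.4, 150.0, 626.3, 94.8], [143.7, 156.0, 620.1, 95.2], [151.4, 162.0, 613.7, 87.9], [151.9, 168.0, 607.3, 88.2], [144.8, 174.0, 600.9, 96.3], [144.7, 180.0, 594.3, 97.1], [144.9, 186.0, 587.7, 97.7], [145.1, 192.0, 581.0, 98.2]]
deep top
[[148.0, 86.6, 687.8, 83.3], [154.0, 86.5, 687.9, 77.5], [160.0, 86.8, 687.6, 71.8], [166.0, 87.5, 686.9, 66.1], [172.0, 87.9, 686.5, 60.4], [178.0, 88.7, 685.8, 54.7], [184.0, 89.0, 685.5, 49.0], [190.0, 89.8, 684.7, 43.3], [196.0, 90.0, 684.6, 37.5]]
sh right
[[361.5, 92.0, 681.7, -126.9], [380.5, 98.0, 675.8, -146.9], [379.5, 104.0, 669.9, -146.6], [371.5, 110.0, 663.9, -139.1], [370.5, 116.0, 657.9, -138.7], [360.5, 122.0, 651.8, -129.0], [359.5, 128.0, 645.6, -128.6], [358.5, 134.0, 639.3, -128.2], [357.5, 140.0, 633.0, -127.8], [356.5, 146.0, 626.6
[... 664 characters left out ...]
at64(9.0))]
case col 225 [(np.float64(158.5), np.float64(-31.0)), (np.float64(159.5), np.float64(-20.0)), (np.float64(112.5), np.float64(16.0)), (np.float64(145.5), np.float64(15.0))]
case col 295 [(np.float64(161.5), np.float64(-43.0)), (np.float64(162.5), np.float64(-39.0)), (np.float64(115.5), np.float64(36.0)), (np.float64(152.5), np.float64(28.0))]
case col 305 [(np.float64(161.5), np.float64(-46.0)), (np.float64(162.5), np.float64(-45.0)), (np.float64(115.5), np.float64(32.0)), (np.float64(152.5), np.float64(29.0))]
case col 312 [(np.float64(163.5), np.float64(-47.0)), (np.float64(116.5), np.float64(32.0)), (np.float64(113.5), np.float64(-32.0)), (np.float64(162.5), np.float64(-30.0))]
```

```bash
cat >> h.py <<'E'
def to(x=None,y=None,z=None,yaw=None):
    s=monitor.read_state(); p=s['eef_pos']; a=s['tool_rot'][2]
    tg=np.array([p[0] if x is None else x,p[1] if y is None else y,p[2] if z is None else z]); d=tg-p
    for nm,b in (('at current yaw',a),('after twist',a if yaw is None else yaw)):
        c,q=np.cos(b),np.sin(b); print(nm,'shift mm',np.round([d[0]*c+d[1]*q,d[0]*q-d[1]*c,-d[2]],1))
    if yaw is not None: print('twist',round((a-yaw+np.pi)%(2*np.pi)-np.pi,3))
E
echo ok
```

```text
ok
```

Request:
{"name": "drive_tool", "arguments": {
  "motion": [
    {"fingers":0.88,"linear":[0,0,0],"twist":0.076},
    {"fingers":0.88,"linear":[0.0051,-0.0213,0.0263],"twist":0},
    {"fingers":0.88,"linear":[0.0051,-0.0213,0.0263],"twist":0},
    {"fingers":0.88,"linear":[0.0051,-0.0213,0.0263],"twist":0},
    {"fingers":0.88,"linear":[0.0051,-0.0213,0.0263],"twist":0}
  ]
}}

```text
clock: 3.33
eef_pos: [634.8, 67.2, 180.6]
tool_rot: [3.141, 0.001, -0.077]
force: [0.4, -1.0, 0.4]
width: 75.6
gripper_force: 0.0
```

Request:
{"name": "drive_tool", "arguments": {
  "motion": [
    {"fingers":0.88,"linear":[0,0,0.02],"twist":0},
    {"fingers":0.88,"linear":[0,0,0.02],"twist":0},
    {"fingers":0.88,"linear":[0,0,0],"twist":0},
    {"fingers":0.88,"linear":[0,0,0],"twist":0}
  ]
}}

```text
clock: 3.67
eef_pos: [634.4, 66.5, 140.7]
tool_rot: [3.14, 0.003, -0.076]
force: [0.4, -0.8, 0.4]
width: 75.2
gripper_force: 0.0
```

```bash
python3 - <<'E'
from h import *
s=monitor.read_state(); print(s['eef_pos'],s['tool_rot'],s['width'])
d=img('wrist','w3.png')
cv2.imwrite('pics/w3b.png',cv2.resize(d['color'],(800,600),interpolation=cv2.INTER_CUBIC))
print(proj(d,[[*s['eef_pos'][:2],110]])*1.5625)
E
```

```text
[634.44776867  66.54796613 140.68451228] [ 3.1403779   0.00318333 -0.07635675] 75.23340388046752
[[395.58235106 351.73918162]]
```

View pics/w3b.png

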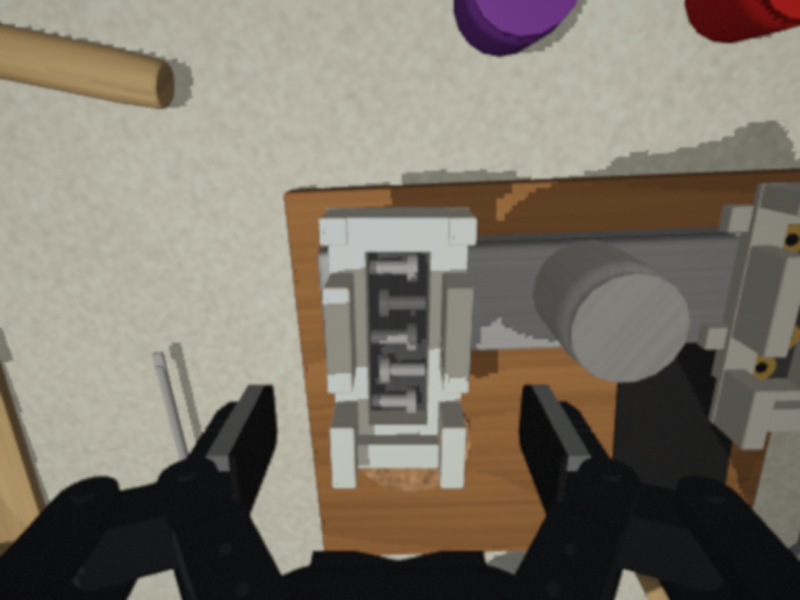

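The deep tote is square in the gripper, with the collar block at rows 290–392 and columns 325–472. I'll shift 4 mm forward, descend and close.

Request:
{"name": "drive_tool", "arguments": {
  "motion": [
    {"fingers":0.88,"linear":[0.002,0,0.022],"twist":0},
    {"fingers":0.88,"linear":[0.002,0,0.022],"twist":0},
    {"fingers":0.88,"linear":[0,0,0.022],"twist":0},
    {"fingers":0.88,"linear":[0,0,0],"twist":0},
    {"fingers":0.4,"linear":[0,0,0],"twist":0}
  ]
}}

```text
clock: 4.13
eef_pos: [640.3, 66.8, 76.1]
tool_rot: [3.141, 0.0, -0.076]
force: [-0.0, 0.0, 0.2]
width: 65.0
gripper_force: 0.0
```

Request:
{"name": "drive_tool", "arguments": {
  "motion": [
    {"fingers":0.4,"linear":[0,0,0],"twist":0},
    {"fingers":0.4,"linear":[0,0,0],"twist":0},
    {"fingers":0.4,"linear":[0,0,0],"twist":0},
    {"fingers":0.4,"linear":[0,0,0],"twist":0}
  ]
}}

```text
clock: 4.47
eef_pos: [641.9, 67.3, 77.5]
tool_rot: [-3.141, -0.004, -0.076]
force: [-0.3, -0.6, 6.8]
width: 55.3
gripper_force: 64.7
```

Request:
{"name": "drive_tool", "arguments": {
  "motion": [
    {"fingers":0.4,"linear":[0,0,-0.01],"twist":0},
    {"fingers":0.4,"linear":[0,0,-0.02],"twist":0},
    {"fingers":0.4,"linear":[0,0,-0.02],"twist":0},
    {"fingers":0.4,"linear":[0,0,0],"twist":0}
  ]
}}

```text
clock: 4.8
eef_pos: [643.0, 68.0, 129.6]
tool_rot: [-3.14, -0.007, -0.075]
force: [0.8, -0.3, -1.6]
width: 55.1
gripper_force: 64.2
```

Request:
{"name": "drive_tool", "arguments": {
  "motion": [
    {"fingers":0.4,"linear":[0,0,-0.02],"twist":0},
    {"fingers":0.4,"linear":[0,0,-0.02],"twist":0},
    {"fingers":0.4,"linear":[-0.015,0.0334,0],"twist":0},
    {"fingers":0.4,"linear":[-0.015,0.0334,0],"twist":0},
    {"fingers":0.4,"linear":[-0.015,0.0334,0],"twist":0}
  ]
}}

```text
clock: 5.22
eef_pos: [587.0, -29.4, 165.2]
tool_rot: [3.142, -0.0, -0.073]
force: [0.3, -1.4, -2.0]
width: 55.1
gripper_force: 64.6
```

Request:
{"name": "drive_tool", "arguments": {
  "motion": [
    {"fingers":0.4,"linear":[-0.015,0.0334,0],"twist":0},
    {"fingers":0.4,"linear":[-0.015,0.0334,0],"twist":0},
    {"fingers":0.4,"linear":[-0.015,0.0334,0],"twist":0},
    {"fingers":0.4,"linear":[-0.015,0.0334,0],"twist":0},
    {"fingers":0.4,"linear":[-0.015,0.0334,0],"twist":0}
  ]
}}

```text
clock: 5.63
eef_pos: [499.2, -191.0, 165.0]
tool_rot: [-3.141, 0.0, -0.075]
force: [1.9, -0.2, -2.9]
width: 54.8
gripper_force: 64.6
```

Request:
{"name": "drive_tool", "arguments": {
  "motion": [
    {"fingers":0.4,"linear":[-0.015,0.0334,0],"twist":0},
    {"fingers":0.4,"linear":[-0.015,0.0334,0],"twist":0},
    {"fingers":0.4,"linear":[-0.015,0.0334,0],"twist":0},
    {"fingers":0.4,"linear":[-0.015,0.0334,0],"twist":0},
    {"fingers":0.4,"linear":[-0.015,0.0334,0],"twist":0}
  ]
}}

```text
clock: 6.05
eef_pos: [411.9, -351.9, 165.0]
tool_rot: [-3.141, 0.0, -0.075]
force: [0.3, -0.6, -3.6]
width: 55.1
gripper_force: 64.6
```

Request:
{"name": "drive_tool", "arguments": {
  "motion": [
    {"fingers":0.4,"linear":[0,0,0],"twist":-0.1246},
    {"fingers":0.4,"linear":[0,0,0],"twist":-0.1246},
    {"fingers":0.4,"linear":[0,0,0],"twist":-0.1246},
    {"fingers":0.4,"linear":[0,0,0],"twist":-0.1246},
    {"fingers":0.4,"linear":[0,0,0],"twist":-0.1246}
  ]
}}

```text
clock: 6.47
eef_pos: [412.8, -350.6, 164.9]
tool_rot: [-3.141, 0.0, 0.554]
force: [0.4, 0.5, -1.7]
width: 55.0
gripper_force: 64.5
```

Request:
{"name": "drive_tool", "arguments": {
  "motion": [
    {"fingers":0.4,"linear":[0,0,0],"twist":-0.1246},
    {"fingers":0.4,"linear":[0,0,0],"twist":-0.1246},
    {"fingers":0.4,"linear":[0,0,0],"twist":-0.1246},
    {"fingers":0.4,"linear":[0,0,0],"twist":-0.1246},
    {"fingers":0.4,"linear":[0,0,0],"twist":-0.1246}
  ]
}}

```text
clock: 6.88
eef_pos: [412.9, -350.6, 164.9]
tool_rot: [-3.141, -0.0, 1.177]
force: [-0.7, 0.1, -2.6]
width: 55.3
gripper_force: 64.5
```

Request:
{"name": "drive_tool", "arguments": {
  "motion": [
    {"fingers":0.4,"linear":[0,0,0],"twist":-0.1246},
    {"fingers":0.4,"linear":[0,0,0],"twist":-0.1246},
    {"fingers":0.4,"linear":[0,0,0],"twist":-0.1246},
    {"fingers":0.4,"linear":[0,0,0],"twist":-0.1246},
    {"fingers":0.4,"linear":[0,0,0],"twist":0}
  ]
}}

```text
clock: 7.3
eef_pos: [412.8, -350.7, 164.7]
tool_rot: [-3.141, -0.001, 1.672]
force: [0.5, -1.0, -1.4]
width: 55.0
gripper_force: 64.5
```

```bash
python3 - <<'E'
from h import *
to(417.5,-351.2,36,1.677); print(monitor.read_state()['qpos'].round(2),monitor.read_state()['eef_pos'])
d=img('top','t2.png'); im=d['color'];S=cv2.cvtColor(im,cv2.COLOR_BGR2HSV)[...,1]
E
```

```text
at current yaw shift mm [ -1.    4.7 128.7]
after twist shift mm [ -1.    4.7 128.7]
twist -0.005
[ 1.03  0.62 -0.57  1.88  0.46  0.78  0.3 ] [ 412.76121898 -350.68494029  164.72690709]
```

Request:
{"name": "drive_tool", "arguments": {
  "motion": [
    {"fingers":0.4,"linear":[0,0.005,0.03],"twist":0},
    {"fingers":0.4,"linear":[0,0,0.03],"twist":0},
    {"fingers":0.4,"linear":[0,0,0.03],"twist":0},
    {"fingers":0.4,"linear":[0,0,0.025],"twist":0},
    {"fingers":0.4,"linear":[0,0,0.006],"twist":0}
  ]
}}

```text
clock: 7.77
eef_pos: [415.7, -348.9, 40.6]
tool_rot: [-3.136, -0.004, 1.666]
force: [-0.5, -0.1, -2.9]
width: 55.2
gripper_force: 64.4
```

Request:
{"name": "drive_tool", "arguments": {
  "motion": [
    {"fingers":0.4,"linear":[0,0,0.003],"twist":0},
    {"fingers":0.4,"linear":[0,0,0.002],"twist":0},
    {"fingers":0.4,"linear":[0,0,0],"twist":0}
  ]
}}

```text
clock: 8.02
eef_pos: [419.1, -350.8, 40.1]
tool_rot: [3.14, 0.001, 1.668]
force: [-0.1, -0.0, -2.9]
width: 54.9
gripper_force: 64.4
```

Request:
{"name": "drive_tool", "arguments": {
  "motion": [
    {"fingers":0.4,"linear":[0,0,0.003],"twist":0},
    {"fingers":0.4,"linear":[0,0,0],"twist":0},
    {"fingers":0.4,"linear":[0,0,0],"twist":0}
  ]
}}

```text
clock: 8.27
eef_pos: [418.6, -350.8, 36.9]
tool_rot: [3.141, 0.001, 1.669]
force: [-0.5, -0.3, -1.7]
width: 54.9
gripper_force: 64.4
```

Request:
{"name": "drive_tool", "arguments": {
  "motion": [
    {"fingers":0.4,"linear":[0,0,0.0015],"twist":0},
    {"fingers":0.4,"linear":[0,0,0],"twist":0},
    {"fingers":0.4,"linear":[0,0,0],"twist":0}
  ]
}}

```text
clock: 8.52
eef_pos: [418.7, -350.9, 35.5]
tool_rot: [3.141, 0.001, 1.669]
force: [-0.1, -0.2, 6.0]
width: 55.1
gripper_force: 65.3
```

Request:
{"name": "drive_tool", "arguments": {
  "motion": [
    {"fingers":0.4,"linear":[0,0,0.001],"twist":0},
    {"fingers":0.4,"linear":[0,0,0],"twist":0},
    {"fingers":0.4,"linear":[0,0,0],"twist":0}
  ]
}}

```text
clock: 8.77
eef_pos: [418.7, -351.0, 35.4]
tool_rot: [3.141, 0.002, 1.669]
force: [-1.5, 0.4, 15.5]
width: 55.1
gripper_force: 66.5
```

Request:
{"name": "drive_tool", "arguments": {
  "motion": [
    {"fingers":0.9,"linear":[0,0,0],"twist":0},
    {"fingers":0.9,"linear":[0,0,0],"twist":0},
    {"fingers":0.9,"linear":[0,0,0],"twist":0},
    {"fingers":0.9,"linear":[0,0,-0.01],"twist":0},
    {"fingers":0.9,"linear":[0,0,-0.03],"twist":0}
  ]
}}

```text
clock: 9.18
eef_pos: [415.9, -348.7, 71.2]
tool_rot: [-3.136, -0.005, 1.67]
force: [0.6, -0.3, 0.2]
width: 76.4
gripper_force: 0.0
```

Request:
{"name": "drive_tool", "arguments": {
  "motion": [
    {"fingers":0.9,"linear":[0,0,-0.04],"twist":0},
    {"fingers":0.9,"linear":[0,0,-0.04],"twist":0},
    {"fingers":0.9,"linear":[0,0,-0.04],"twist":0},
    {"fingers":0.9,"linear":[0.0239,0.0262,0],"twist":0},
    {"fingers":0.9,"linear":[0.0239,0.0262,0],"twist":0}
  ]
}}

```text
clock: 9.6
eef_pos: [465.9, -300.6, 196.8]
tool_rot: [3.138, 0.005, 1.662]
force: [0.5, 0.8, -1.0]
width: 76.7
gripper_force: 0.0
```

Request:
{"name": "drive_tool", "arguments": {
  "motion": [
    {"fingers":0.9,"linear":[0.0239,0.0262,0],"twist":0},
    {"fingers":0.9,"linear":[0.0239,0.0262,0],"twist":0},
    {"fingers":0.9,"linear":[0.0239,0.0262,0],"twist":0},
    {"fingers":0.9,"linear":[0.0239,0.0262,0],"twist":0},
    {"fingers":0.9,"linear":[0.0239,0.0262,0],"twist":0}
  ]
}}

```text
clock: 10.02
eef_pos: [585.1, -164.3, 194.2]
tool_rot: [3.142, -0.0, 1.669]
force: [0.5, 0.4, -0.0]
width: 76.9
gripper_force: 0.0
```

Request:
{"name": "drive_tool", "arguments": {
  "motion": [
    {"fingers":0.9,"linear":[0.0239,0.0262,0],"twist":0},
    {"fingers":0.9,"linear":[0.0239,0.0262,0],"twist":0},
    {"fingers":0.9,"linear":[0,0,0],"twist":0.123},
    {"fingers":0.9,"linear":[0,0,0],"twist":0.123},
    {"fingers":0.9,"linear":[0,0,0],"twist":0.123}
  ]
}}

```text
clock: 10.43
eef_pos: [631.8, -111.8, 193.8]
tool_rot: [-3.141, -0.001, 1.296]
force: [0.2, -0.6, 0.5]
width: 76.8
gripper_force: 0.0
```

Request:
{"name": "drive_tool", "arguments": {
  "motion": [
    {"fingers":0.9,"linear":[0,0,0],"twist":0.123},
    {"fingers":0.9,"linear":[0,0,0],"twist":0.123},
    {"fingers":0.9,"linear":[0,0,0],"twist":0.123},
    {"fingers":0.9,"linear":[0,0,0],"twist":0.123},
    {"fingers":0.9,"linear":[0,0,0],"twist":0.123}
  ]
}}

```text
clock: 10.85
eef_pos: [631.5, -112.8, 194.1]
tool_rot: [-3.141, -0.0, 0.679]
force: [0.3, -0.2, -0.7]
width: 77.0
gripper_force: 0.0
```

Request:
{"name": "drive_tool", "arguments": {
  "motion": [
    {"fingers":0.9,"linear":[0,0,0],"twist":0.123},
    {"fingers":0.9,"linear":[0,0,0],"twist":0.123},
    {"fingers":0.9,"linear":[0,0,0],"twist":0.123},
    {"fingers":0.9,"linear":[0,0,0],"twist":0.123},
    {"fingers":0.9,"linear":[0,0,0],"twist":0.123}
  ]
}}

```text
clock: 11.27
eef_pos: [631.5, -112.7, 194.0]
tool_rot: [-3.141, 0.0, 0.065]
force: [0.7, -0.9, -0.6]
width: 76.7
gripper_force: 0.0
```

Request:
{"name": "drive_tool", "arguments": {
  "motion": [
    {"fingers":0.9,"linear":[0,0,0],"twist":0.123},
    {"fingers":0.9,"linear":[0,0,0.02],"twist":0},
    {"fingers":0.9,"linear":[0,0,0.02],"twist":0},
    {"fingers":0.9,"linear":[0,0,0],"twist":0},
    {"fingers":0.9,"linear":[0,0,0],"twist":0}
  ]
}}

```text
clock: 11.68
eef_pos: [630.9, -112.7, 153.1]
tool_rot: [-3.141, 0.002, -0.052]
force: [-0.1, -0.7, -0.3]
width: 76.6
gripper_force: 0.0
```

```bash
python3 - <<'E'
from h import *
s=monitor.read_state(); print(s['eef_pos'],s['tool_rot'],s['width'])
d=img('wrist','w4.png'); t=img('top','t4.png')
a=cv2.resize(d['color'],(560,420),interpolation=cv2.INTER_CUBIC)
b=cv2.resize(t['color'][150:270,215:410],None,fx=2,fy=2,interpolation=cv2.INTER_CUBIC)
h=np.zeros((600,560,3),np.uint8);h[:420]=a;h=np.vstack([h[:420],np.zeros((180,560,3),np.uint8)])
h[420:600,:390]=b[40:220]
cv2.imwrite('pics/w4b.png',h)
print(proj(d,[[*s['eef_pos'][:2],94]])*560/512)
E
```

```text
[ 630.92702893 -112.65734299  153.14871339] [-3.14069810e+00  2.41707875e-03 -5.23698549e-02] 76.62965213590576
[[277.21169501 226.64881184]]
```

View pics/w4b.png

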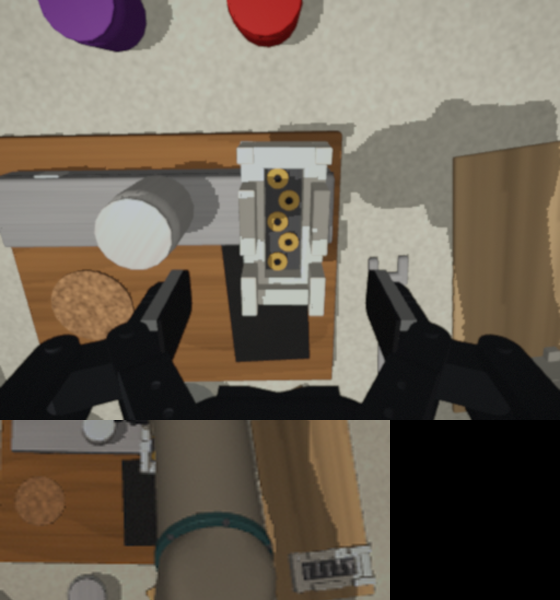

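The shallow tote's block centre is at (287,222), against the TCP's projection (277,226), so it is 6 mm right and about 3 mm forward. The deep tote stands upright on the plywood in the lower inset.

Request:
{"name": "drive_tool", "arguments": {
  "motion": [
    {"fingers":0.9,"linear":[0.002,0.006,0],"twist":0},
    {"fingers":0.9,"linear":[0,0,0.03],"twist":0},
    {"fingers":0.9,"linear":[0,0,0.03],"twist":0},
    {"fingers":0.9,"linear":[0,0,0.028],"twist":0},
    {"fingers":0.9,"linear":[0,0,0],"twist":0}
  ]
}}

```text
clock: 12.2
eef_pos: [630.1, -119.4, 61.4]
tool_rot: [-3.141, 0.008, -0.053]
force: [-1.0, -0.4, 0.0]
width: 77.0
gripper_force: 0.0
```

Request:
{"name": "drive_tool", "arguments": {
  "motion": [
    {"fingers":0.4,"linear":[0,0,0],"twist":0},
    {"fingers":0.4,"linear":[0,0,0],"twist":0},
    {"fingers":0.4,"linear":[0,0,0],"twist":0},
    {"fingers":0.4,"linear":[0,0,0],"twist":0},
    {"fingers":0.4,"linear":[0,0,0],"twist":0}
  ]
}}

```text
clock: 12.62
eef_pos: [635.1, -119.6, 67.8]
tool_rot: [3.141, -0.004, -0.053]
force: [0.1, 0.4, 5.8]
width: 54.6
gripper_force: 65.2
```

Request:
{"name": "drive_tool", "arguments": {
  "motion": [
    {"fingers":0.4,"linear":[0,0,-0.01],"twist":0},
    {"fingers":0.4,"linear":[0,0,-0.03],"twist":0},
    {"fingers":0.4,"linear":[0,0,-0.03],"twist":0},
    {"fingers":0.4,"linear":[0,0,-0.02],"twist":0}
  ]
}}

```text
clock: 12.95
eef_pos: [634.2, -119.4, 158.8]
tool_rot: [3.141, -0.003, -0.053]
force: [1.1, 0.7, -1.2]
width: 55.1
gripper_force: 64.4
```

Request:
{"name": "drive_tool", "arguments": {
  "motion": [
    {"fingers":0.4,"linear":[-0.003,0.0355,0],"twist":0},
    {"fingers":0.4,"linear":[-0.003,0.0355,0],"twist":0},
    {"fingers":0.4,"linear":[-0.003,0.0355,0],"twist":0},
    {"fingers":0.4,"linear":[-0.003,0.0355,0],"twist":0},
    {"fingers":0.4,"linear":[-0.003,0.0355,0],"twist":0}
  ]
}}

```text
clock: 13.37
eef_pos: [608.4, -297.3, 156.5]
tool_rot: [3.141, -0.0, -0.053]
force: [0.7, -1.0, -0.7]
width: 54.8
gripper_force: 64.4
```

Request:
{"name": "drive_tool", "arguments": {
  "motion": [
    {"fingers":0.4,"linear":[-0.003,0.0355,0],"twist":0},
    {"fingers":0.4,"linear":[0,0,0],"twist":-0.1235},
    {"fingers":0.4,"linear":[0,0,0],"twist":-0.1235},
    {"fingers":0.4,"linear":[0,0,0],"twist":-0.1235},
    {"fingers":0.4,"linear":[0,0,0],"twist":-0.1235}
  ]
}}

```text
clock: 13.78
eef_pos: [603.7, -331.2, 156.2]
tool_rot: [-3.141, 0.0, 0.447]
force: [0.4, 0.2, -0.9]
width: 55.2
gripper_force: 64.4
```

Request:
{"name": "drive_tool", "arguments": {
  "motion": [
    {"fingers":0.4,"linear":[0,0,0],"twist":-0.1235},
    {"fingers":0.4,"linear":[0,0,0],"twist":-0.1235},
    {"fingers":0.4,"linear":[0,0,0],"twist":-0.1235},
    {"fingers":0.4,"linear":[0,0,0],"twist":-0.1235},
    {"fingers":0.4,"linear":[0,0,0],"twist":-0.1235}
  ]
}}

```text
clock: 14.2
eef_pos: [603.8, -331.2, 156.3]
tool_rot: [-3.141, 0.001, 1.065]
force: [0.1, 0.4, -0.7]
width: 54.8
gripper_force: 64.4
```

Request:
{"name": "drive_tool", "arguments": {
  "motion": [
    {"fingers":0.4,"linear":[0,0,0],"twist":-0.1235},
    {"fingers":0.4,"linear":[0,0,0],"twist":-0.1235},
    {"fingers":0.4,"linear":[0,0,0],"twist":-0.1235},
    {"fingers":0.4,"linear":[0,0,0],"twist":-0.1235},
    {"fingers":0.4,"linear":[0,0,0],"twist":-0.1235}
  ]
}}

```text
clock: 14.62
eef_pos: [603.7, -331.3, 156.2]
tool_rot: [-3.141, 0.001, 1.682]
force: [0.7, -0.6, -0.9]
width: 55.0
gripper_force: 64.4
```

```bash
python3 - <<'E'
from h import *
to(606.4,-331,27,1.677); print(monitor.read_state()['eef_pos'])
E
```

```text
at current yaw shift mm [  0.    2.7 129.2]
after twist shift mm [  0.    2.7 129.2]
twist 0.005
[ 603.70036056 -331.3141348   156.22697401]
```

Go down 125 mm, settle, then in small steps.

Request:
{"name": "drive_tool", "arguments": {
  "motion": [
    {"fingers":0.4,"linear":[0,0.0025,0.03],"twist":0},
    {"fingers":0.4,"linear":[0,0,0.03],"twist":0},
    {"fingers":0.4,"linear":[0,0,0.03],"twist":0},
    {"fingers":0.4,"linear":[0,0,0.025],"twist":0},
    {"fingers":0.4,"linear":[0,0,0.01],"twist":0}
  ]
}}

```text
clock: 15.03
eef_pos: [603.7, -330.3, 27.1]
tool_rot: [-3.135, -0.002, 1.676]
force: [-1.1, 0.4, -2.0]
width: 54.8
gripper_force: 64.4
```

Request:
{"name": "drive_tool", "arguments": {
  "motion": [
    {"fingers":0.4,"linear":[0,0,0],"twist":0},
    {"fingers":0.4,"linear":[0,0,0],"twist":0},
    {"fingers":0.4,"linear":[0,0,0.0015],"twist":0},
    {"fingers":0.4,"linear":[0,0,0],"twist":0},
    {"fingers":0.4,"linear":[0,0,0],"twist":0}
  ]
}}

```text
clock: 15.45
eef_pos: [607.6, -331.2, 30.8]
tool_rot: [3.14, 0.001, 1.676]
force: [-0.7, -0.8, -1.1]
width: 55.4
gripper_force: 64.3
```

Request:
{"name": "drive_tool", "arguments": {
  "motion": [
    {"fingers":0.4,"linear":[0,0,0.0015],"twist":0},
    {"fingers":0.4,"linear":[0,0,0],"twist":0},
    {"fingers":0.4,"linear":[0,0,0],"twist":0}
  ]
}}

```text
clock: 15.7
eef_pos: [606.7, -330.8, 27.9]
tool_rot: [3.141, 0.0, 1.676]
force: [-0.3, -0.3, -1.4]
width: 55.0
gripper_force: 64.3
```

Request:
{"name": "drive_tool", "arguments": {
  "motion": [
    {"fingers":0.4,"linear":[0,0,0.0015],"twist":0},
    {"fingers":0.4,"linear":[0,0,0],"twist":0},
    {"fingers":0.4,"linear":[0,0,0],"twist":0}
  ]
}}

```text
clock: 15.95
eef_pos: [606.7, -330.7, 26.0]
tool_rot: [-3.141, -0.0, 1.676]
force: [-0.3, 0.4, -1.8]
width: 54.9
gripper_force: 64.5
```

Request:
{"name": "drive_tool", "arguments": {
  "motion": [
    {"fingers":0.4,"linear":[0,0,0.001],"twist":0},
    {"fingers":0.4,"linear":[0,0,0],"twist":0},
    {"fingers":0.4,"linear":[0,0,0],"twist":0}
  ]
}}

```text
clock: 16.2
eef_pos: [606.7, -330.8, 25.9]
tool_rot: [-3.141, 0.0, 1.676]
force: [-1.7, 1.2, 5.9]
width: 55.1
gripper_force: 65.0
```

Request:
{"name": "drive_tool", "arguments": {
  "motion": [
    {"fingers":0.9,"linear":[0,0,0],"twist":0},
    {"fingers":0.9,"linear":[0,0,0],"twist":0},
    {"fingers":0.9,"linear":[0,0,0],"twist":0},
    {"fingers":0.9,"linear":[0,0,-0.01],"twist":0},
    {"fingers":0.9,"linear":[0,0,-0.03],"twist":0}
  ]
}}

```text
clock: 16.62
eef_pos: [603.4, -329.6, 61.4]
tool_rot: [-3.134, -0.004, 1.677]
force: [0.2, -0.2, -0.4]
width: 76.7
gripper_force: 0.0
```

Request:
{"name": "drive_tool", "arguments": {
  "motion": [
    {"fingers":1,"linear":[0,0,-0.03],"twist":0},
    {"fingers":1,"linear":[0,0,-0.03],"twist":0},
    {"fingers":1,"linear":[0,0,-0.03],"twist":0},
    {"fingers":1,"linear":[0,0,0],"twist":0.1212},
    {"fingers":1,"linear":[0,0,0],"twist":0.1212}
  ]
}}

```text
clock: 17.03
eef_pos: [608.4, -331.2, 158.7]
tool_rot: [3.136, 0.001, 1.428]
force: [-0.0, 0.8, -0.6]
width: 85.4
gripper_force: 0.0
```

Request:
{"name": "drive_tool", "arguments": {
  "motion": [
    {"fingers":1,"linear":[0,0,0],"twist":0.1212},
    {"fingers":1,"linear":[0,0,0],"twist":0.1212},
    {"fingers":1,"linear":[0,0,0],"twist":0.1212},
    {"fingers":1,"linear":[0,0,0],"twist":0.1212},
    {"fingers":1,"linear":[0,0,0],"twist":0.1212}
  ]
}}

```text
clock: 17.45
eef_pos: [606.9, -330.5, 155.9]
tool_rot: [3.141, -0.001, 0.822]
force: [-0.3, 0.7, 0.4]
width: 85.6
gripper_force: 0.0
```

Request:
{"name": "drive_tool", "arguments": {
  "motion": [
    {"fingers":1,"linear":[0,0,0],"twist":0.1212},
    {"fingers":1,"linear":[0,0,0],"twist":0.1212},
    {"fingers":1,"linear":[0,0,0],"twist":0.1212},
    {"fingers":1,"linear":[0,0,0],"twist":0.1212},
    {"fingers":1,"linear":[0,0,0],"twist":0.1212}
  ]
}}

```text
clock: 17.87
eef_pos: [607.0, -330.4, 155.8]
tool_rot: [-3.142, -0.001, 0.216]
force: [-0.2, -0.7, 0.4]
width: 85.6
gripper_force: 0.0
```

Request:
{"name": "drive_tool", "arguments": {
  "motion": [
    {"fingers":1,"linear":[0,0,0],"twist":0.1212},
    {"fingers":1,"linear":[0.0062,-0.0338,0],"twist":0},
    {"fingers":1,"linear":[0.0062,-0.0338,0],"twist":0},
    {"fingers":1,"linear":[0.0062,-0.0338,0],"twist":0},
    {"fingers":1,"linear":[0.0062,-0.0338,0],"twist":0}
  ]
}}

```text
clock: 18.28
eef_pos: [618.0, -191.9, 155.8]
tool_rot: [-3.141, -0.001, 0.1]
force: [0.2, 1.0, 0.9]
width: 85.5
gripper_force: 0.0
```

Request:
{"name": "drive_tool", "arguments": {
  "motion": [
    {"fingers":1,"linear":[0.0062,-0.0338,0],"twist":0},
    {"fingers":1,"linear":[0.0062,-0.0338,0],"twist":0},
    {"fingers":1,"linear":[0.0062,-0.0338,0],"twist":0},
    {"fingers":1,"linear":[0.0062,-0.0338,0],"twist":0},
    {"fingers":1,"linear":[0.0062,-0.0338,0],"twist":0}
  ]
}}

```text
clock: 18.7
eef_pos: [631.8, -20.3, 155.9]
tool_rot: [-3.141, -0.001, 0.101]
force: [1.0, -0.6, 0.0]
width: 85.2
gripper_force: 0.0
```

Request:
{"name": "drive_tool", "arguments": {
  "motion": [
    {"fingers":1,"linear":[0,0,0],"twist":0},
    {"fingers":1,"linear":[0,0,0],"twist":0}
  ]
}}

```text
clock: 18.87
eef_pos: [632.1, -18.2, 155.8]
tool_rot: [-3.14, -0.001, 0.107]
force: [0.2, -0.4, 0.3]
width: 85.6
gripper_force: 0.0
```

```bash
python3 - <<'E'
from h import *
s=monitor.read_state(); print(s['eef_pos'],s['tool_rot'],s['width'])
d=img('wrist','w5.png'); im=d['color'];H,S,V=cv2.split(cv2.cvtColor(im,cv2.COLOR_BGR2HSV))
a=cv2.resize(im,(800,600),interpolation=cv2.INTER_CUBIC)
p=proj(d,[[*s['eef_pos'][:2],104]])*1.5625; print(p)
cv2.imwrite('pics/w5b.png',a)
E
```

```text
[632.05411144 -18.22613506 155.84451327] [-3.13955391e+00 -1.22534680e-03  1.06691240e-01] 85.63604956251989
[[396.26242269 330.45703996]]
```

View pics/w5b.png

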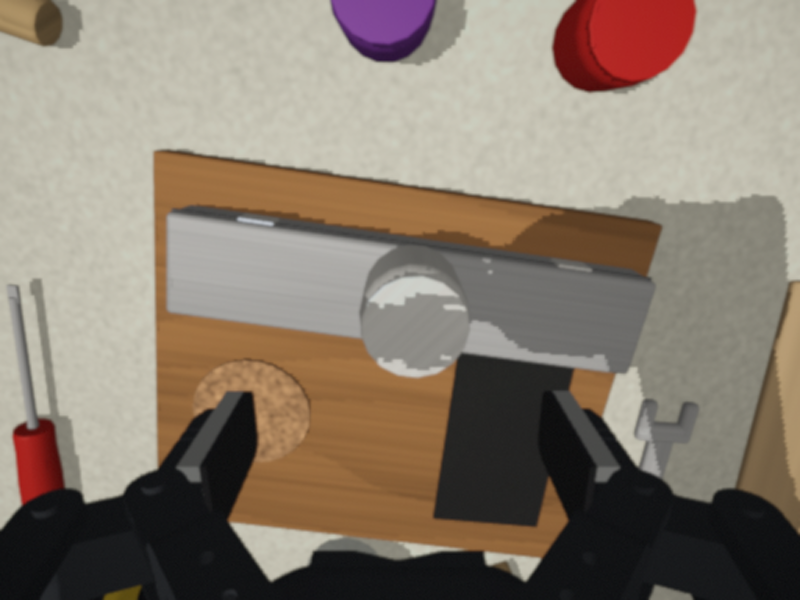

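The tin's top is at (414,323) and the TCP projects to (396,330), so it is +8 mm in tool y and +3 mm in tool x. The case is now clearly visible, running (168,213)–(655,280).

Request:
{"name": "drive_tool", "arguments": {
  "motion": [
    {"fingers":1,"linear":[0.003,0.008,0],"twist":0},
    {"fingers":1,"linear":[0,0,0.032],"twist":0},
    {"fingers":1,"linear":[0,0,0.032],"twist":0},
    {"fingers":1,"linear":[0,0,0.03],"twist":0},
    {"fingers":1,"linear":[0,0,0],"twist":0}
  ]
}}

```text
clock: 19.33
eef_pos: [631.0, -33.4, 55.5]
tool_rot: [3.141, 0.011, 0.097]
force: [-1.1, 0.4, 0.0]
width: 85.3
gripper_force: 0.0
```

Request:
{"name": "drive_tool", "arguments": {
  "motion": [
    {"fingers":1,"linear":[0,0,0],"twist":0},
    {"fingers":0.3,"linear":[0,0,0],"twist":0},
    {"fingers":0.3,"linear":[0,0,0],"twist":0},
    {"fingers":0.3,"linear":[0,0,0],"twist":0},
    {"fingers":0.3,"linear":[0,0,0],"twist":0}
  ]
}}

```text
clock: 19.75
eef_pos: [637.2, -29.5, 64.0]
tool_rot: [-3.141, -0.004, 0.101]
force: [-2.0, 1.4, 8.2]
width: 48.0
gripper_force: 61.1
```

Request:
{"name": "drive_tool", "arguments": {
  "motion": [
    {"fingers":0.3,"linear":[0,0,0],"twist":0},
    {"fingers":0.3,"linear":[0,0,0],"twist":0},
    {"fingers":0.3,"linear":[0,0,0],"twist":0}
  ]
}}

```text
clock: 20.0
eef_pos: [637.3, -29.5, 64.0]
tool_rot: [-3.142, -0.004, 0.101]
force: [-1.5, 1.2, 6.8]
width: 48.1
gripper_force: 61.2
```

Request:
{"name": "drive_tool", "arguments": {
  "motion": [
    {"fingers":0.3,"linear":[0,0,-0.01],"twist":0},
    {"fingers":0.3,"linear":[0,0,-0.03],"twist":0},
    {"fingers":0.3,"linear":[0,0,-0.03],"twist":0},
    {"fingers":0.3,"linear":[0,0,-0.03],"twist":0},
    {"fingers":0.3,"linear":[-0.0157,0.031,0],"twist":0}
  ]
}}

```text
clock: 20.42
eef_pos: [630.1, -53.3, 169.0]
tool_rot: [-3.137, -0.017, 0.111]
force: [3.3, 2.1, -1.0]
width: 48.4
gripper_force: 62.6
```

Request:
{"name": "drive_tool", "arguments": {
  "motion": [
    {"fingers":0.3,"linear":[-0.0157,0.031,0],"twist":0},
    {"fingers":0.3,"linear":[-0.0157,0.031,0],"twist":0},
    {"fingers":0.3,"linear":[-0.0157,0.031,0],"twist":0},
    {"fingers":0.3,"linear":[-0.0157,0.031,0],"twist":0},
    {"fingers":0.3,"linear":[-0.0157,0.031,0],"twist":0}
  ]
}}

```text
clock: 20.83
eef_pos: [559.6, -226.4, 162.4]
tool_rot: [3.141, -0.001, 0.101]
force: [0.6, -0.7, -2.8]
width: 48.1
gripper_force: 62.5
```

Request:
{"name": "drive_tool", "arguments": {
  "motion": [
    {"fingers":0.3,"linear":[-0.0157,0.031,0],"twist":0},
    {"fingers":0.3,"linear":[-0.0157,0.031,0],"twist":0},
    {"fingers":0.3,"linear":[-0.0157,0.031,0],"twist":0},
    {"fingers":0.3,"linear":[-0.0157,0.031,0],"twist":0},
    {"fingers":0.3,"linear":[0,0,0],"twist":0}
  ]
}}

```text
clock: 21.25
eef_pos: [504.8, -365.0, 162.1]
tool_rot: [3.134, 0.004, 0.089]
force: [-1.6, -2.0, -1.8]
width: 48.6
gripper_force: 62.6
```

```bash
python3 - <<'E'
from h import *
to(513,-351,22,.107); print(monitor.read_state()['eef_pos'])
d=load('w5')
c=np.array([(168,213),(655,280),(625,372),(168,311)])/1.5625
X=ray(d,c,48)[:,:2]; print(X.round(1).tolist(),[np.linalg.norm(X[i]-X[i-1]).round(1) for i in range(4)], X.mean(0))
E
```

```text
at current yaw shift mm [  9.4 -13.2 140.1]
after twist shift mm [  9.7 -13.  140.1]
twist -0.018
[ 504.7702923  -364.99258299  162.09853012]
[[660.6, 101.5], [652.0, -153.6], [597.2, -151.4], [607.0, 103.7]] [np.float64(53.6), np.float64(255.3), np.float64(54.8), np.float64(255.3)] [629.18877452 -24.97651099]
```

Request:
{"name": "drive_tool", "arguments": {
  "motion": [
    {"fingers":0.3,"linear":[0,0,0],"twist":0},
    {"fingers":0.3,"linear":[0,0,0.035],"twist":0},
    {"fingers":0.3,"linear":[0,0,0.035],"twist":0},
    {"fingers":0.3,"linear":[0,0,0],"twist":0},
    {"fingers":0.3,"linear":[0,0,0],"twist":0}
  ]
}}

```text
clock: 21.67
eef_pos: [509.7, -352.2, 90.3]
tool_rot: [-3.138, 0.003, 0.102]
force: [0.5, -0.1, -1.9]
width: 48.3
gripper_force: 63.1
```

```bash
python3 - <<'E'
from h import *
to(513,-351,22,.107); print(monitor.read_state()['eef_pos'])
E
```

```text
at current yaw shift mm [ 3.4 -0.8 68.3]
after twist shift mm [ 3.4 -0.8 68.3]
twist -0.005
[ 509.72660564 -352.18201959   90.31742328]
```

Request:
{"name": "drive_tool", "arguments": {
  "motion": [
    {"fingers":0.3,"linear":[0.003,0,0.03],"twist":0},
    {"fingers":0.3,"linear":[0,0,0.03],"twist":0},
    {"fingers":0.3,"linear":[0,0,0.003],"twist":0},
    {"fingers":0.3,"linear":[0,0,0],"twist":0},
    {"fingers":0.3,"linear":[0,0,0],"twist":0}
  ]
}}

```text
clock: 22.08
eef_pos: [515.0, -354.5, 30.5]
tool_rot: [3.14, -0.003, 0.101]
force: [0.5, -0.0, -1.7]
width: 48.0
gripper_force: 63.1
```

Request:
{"name": "drive_tool", "arguments": {
  "motion": [
    {"fingers":0.3,"linear":[0,0,0.0015],"twist":0},
    {"fingers":0.3,"linear":[0,0,0],"twist":0},
    {"fingers":0.3,"linear":[0,0,0],"twist":0}
  ]
}}

```text
clock: 22.33
eef_pos: [514.2, -354.5, 28.2]
tool_rot: [3.14, -0.002, 0.1]
force: [-0.0, -1.1, -2.8]
width: 48.1
gripper_force: 63.1
```

Request:
{"name": "drive_tool", "arguments": {
  "motion": [
    {"fingers":0.3,"linear":[0,0,0.0015],"twist":0},
    {"fingers":0.3,"linear":[0,0,0],"twist":0},
    {"fingers":0.3,"linear":[0,0,0],"twist":0}
  ]
}}

```text
clock: 22.58
eef_pos: [513.3, -354.0, 25.2]
tool_rot: [3.142, -0.0, 0.101]
force: [-0.4, 0.4, -1.6]
width: 48.2
gripper_force: 63.1
```

Request:
{"name": "drive_tool", "arguments": {
  "motion": [
    {"fingers":0.3,"linear":[0,0,0.001],"twist":0},
    {"fingers":0.3,"linear":[0,0,0],"twist":0},
    {"fingers":0.3,"linear":[0,0,0],"twist":0}
  ]
}}

```text
clock: 22.83
eef_pos: [513.3, -353.9, 24.0]
tool_rot: [-3.141, 0.0, 0.101]
force: [0.4, -0.9, -1.9]
width: 48.2
gripper_force: 63.1
```

Request:
{"name": "drive_tool", "arguments": {
  "motion": [
    {"fingers":0.3,"linear":[0,0,0.0015],"twist":0},
    {"fingers":0.3,"linear":[0,0,0],"twist":0},
    {"fingers":0.3,"linear":[0,0,0],"twist":0}
  ]
}}

```text
clock: 23.08
eef_pos: [513.3, -353.9, 22.4]
tool_rot: [-3.141, 0.0, 0.101]
force: [0.1, 0.2, -2.1]
width: 48.0
gripper_force: 63.1
```

Request:
{"name": "drive_tool", "arguments": {
  "motion": [
    {"fingers":0.3,"linear":[0,0,0.001],"twist":0},
    {"fingers":0.3,"linear":[0,0,0],"twist":0},
    {"fingers":0.3,"linear":[0,0,0],"twist":0}
  ]
}}

```text
clock: 23.33
eef_pos: [513.4, -354.1, 22.0]
tool_rot: [3.141, -0.0, 0.101]
force: [-1.0, 0.3, 2.4]
width: 47.8
gripper_force: 63.5
```

Request:
{"name": "drive_tool", "arguments": {
  "motion": [
    {"fingers":1,"linear":[0,0,0],"twist":0},
    {"fingers":1,"linear":[0,0,0],"twist":0},
    {"fingers":1,"linear":[0,0,0],"twist":0},
    {"fingers":1,"linear":[0,0,-0.01],"twist":0},
    {"fingers":1,"linear":[0,0,-0.03],"twist":0}
  ]
}}

```text
clock: 23.75
eef_pos: [510.7, -352.3, 58.7]
tool_rot: [-3.137, 0.006, 0.101]
force: [0.0, -0.2, 0.3]
width: 85.4
gripper_force: 0.0
```

Request:
{"name": "drive_tool", "arguments": {
  "motion": [
    {"fingers":1,"linear":[0,0,-0.04],"twist":0},
    {"fingers":1,"linear":[0,0,-0.04],"twist":0},
    {"fingers":1,"linear":[0,0,-0.04],"twist":0},
    {"fingers":1,"linear":[0.0149,-0.0316,0],"twist":0},
    {"fingers":1,"linear":[0.0149,-0.0316,0],"twist":0}
  ]
}}

```text
clock: 24.17
eef_pos: [537.8, -291.3, 185.8]
tool_rot: [3.136, -0.006, 0.094]
force: [1.3, 1.4, -0.1]
width: 85.2
gripper_force: 0.0
```

Request:
{"name": "drive_tool", "arguments": {
  "motion": [
    {"fingers":1,"linear":[0.0149,-0.0316,0],"twist":0},
    {"fingers":1,"linear":[0.0149,-0.0316,0],"twist":0},
    {"fingers":1,"linear":[0.0149,-0.0316,0],"twist":0},
    {"fingers":1,"linear":[0.0149,-0.0316,0],"twist":0},
    {"fingers":1,"linear":[0.0149,-0.0316,0],"twist":0}
  ]
}}

```text
clock: 24.58
eef_pos: [595.4, -121.8, 182.6]
tool_rot: [3.141, -0.001, 0.1]
force: [0.5, -0.3, -0.1]
width: 85.4
gripper_force: 0.0
```

Request:
{"name": "drive_tool", "arguments": {
  "motion": [
    {"fingers":1,"linear":[0.0149,-0.0316,0],"twist":0},
    {"fingers":1,"linear":[0.0149,-0.0316,0],"twist":0},
    {"fingers":1,"linear":[0.0149,-0.0316,0],"twist":0},
    {"fingers":1,"linear":[0,0,0],"twist":-0.1195},
    {"fingers":1,"linear":[0,0,0],"twist":-0.1195}
  ]
}}

```text
clock: 25.0
eef_pos: [630.7, -19.9, 182.5]
tool_rot: [-3.141, -0.002, 0.351]
force: [-0.3, -0.1, -0.1]
width: 85.3
gripper_force: 0.0
```

Request:
{"name": "drive_tool", "arguments": {
  "motion": [
    {"fingers":1,"linear":[0,0,0],"twist":-0.1195},
    {"fingers":1,"linear":[0,0,0],"twist":-0.1195},
    {"fingers":1,"linear":[0,0,0],"twist":-0.1195},
    {"fingers":1,"linear":[0,0,0],"twist":-0.1195},
    {"fingers":1,"linear":[0,0,0],"twist":-0.1195}
  ]
}}

```text
clock: 25.42
eef_pos: [630.0, -24.8, 182.5]
tool_rot: [3.141, -0.0, 0.943]
force: [0.8, 0.0, -0.1]
width: 85.3
gripper_force: 0.0
```

Request:
{"name": "drive_tool", "arguments": {
  "motion": [
    {"fingers":1,"linear":[0,0,0],"twist":-0.1195},
    {"fingers":1,"linear":[0,0,0],"twist":-0.1195},
    {"fingers":1,"linear":[0,0,0],"twist":-0.1195},
    {"fingers":1,"linear":[0,0,0],"twist":-0.1195},
    {"fingers":1,"linear":[0,0,0],"twist":-0.1195}
  ]
}}

```text
clock: 25.83
eef_pos: [629.9, -24.9, 182.4]
tool_rot: [3.141, 0.001, 1.54]
force: [-0.6, -0.3, -0.3]
width: 85.5
gripper_force: 0.0
```

Request:
{"name": "drive_tool", "arguments": {
  "motion": [
    {"fingers":1,"linear":[0,0,0],"twist":0},
    {"fingers":1,"linear":[0,0,0],"twist":0}
  ]
}}

```text
clock: 26.0
eef_pos: [629.9, -24.9, 182.1]
tool_rot: [3.141, -0.0, 1.531]
force: [-0.7, 0.5, -0.4]
width: 85.6
gripper_force: 0.0
```

```bash
python3 - <<'E'
from h import *
s=monitor.read_state(); print(s['eef_pos'],s['tool_rot'],s['qpos'].round(2))
d=img('wrist','w6.png'); t=img('top','t6.png')
a=cv2.resize(d['color'],(560,420),interpolation=cv2.INTER_CUBIC)
b=cv2.resize(t['color'][160:270,100:410],None,fx=1.8,fy=1.63,interpolation=cv2.INTER_CUBIC)[:180,:560]
h=np.zeros((600,560,3),np.uint8);h[:420]=a;h[420:420+b.shape[0],:b.shape[1]]=b
cv2.imwrite('pics/w6b.png',h)
# case & wrist corner by mask
H,S,V=cv2.split(cv2.cvtColor(d['color'],cv2.COLOR_BGR2HSV))
for z in (48,):
    m=((S<20)&(V>70)).astype(np.uint8); m=cv2.morphologyEx(m,cv2.MORPH_OPEN,np.ones((5,5),np.uint8))
    c=max(cv2.findContours(m,cv2.RETR_EXTERNAL,cv2.CHAIN_APPROX_NONE)[0],key=cv2.contourArea)
    P=ray(d,c[:,0,:],z)[:,:2].astype(np.float32);print(cv2.minAreaRect(P),cv2.boundingRect(c))
E
```

```text
[629.93255671 -24.91264483 182.07536339] [ 3.14118294e+00 -3.51980179e-05  1.53099609e+00] [ 0.32  0.7  -0.54  1.62  0.43  0.94 -0.42]
((628.465576171875, -25.202880859375), (257.0258483886719, 56.345462799072266), 87.64237213134766) (219, 19, 69, 277)
```

View pics/w6b.png

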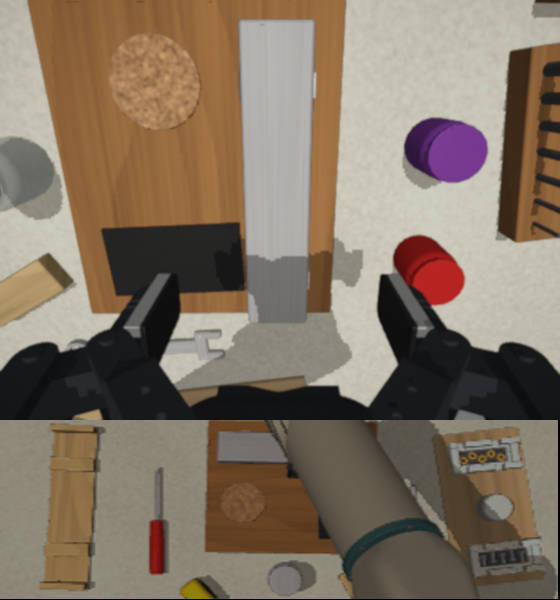

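The case measures 257 x 56 mm, centred (628.5,-25.2), axis 1.530 rad. Both totes and the tin stand upright on the plywood. I'll grip the case now.

Request:
{"name": "drive_tool", "arguments": {
  "motion": [
    {"fingers":1,"linear":[0,-0.0014,0.035],"twist":0},
    {"fingers":1,"linear":[0,0,0.035],"twist":0},
    {"fingers":1,"linear":[0,0,0.035],"twist":0},
    {"fingers":1,"linear":[0,0,0.03],"twist":0},
    {"fingers":1,"linear":[0,0,0],"twist":0}
  ]
}}

```text
clock: 26.52
eef_pos: [623.9, -25.1, 40.9]
tool_rot: [-3.131, 0.002, 1.533]
force: [-1.4, -0.5, -0.6]
width: 85.7
gripper_force: 0.0
```

Request:
{"name": "drive_tool", "arguments": {
  "motion": [
    {"fingers":1,"linear":[0,0,0.01],"twist":0},
    {"fingers":1,"linear":[0,0,0.009],"twist":0},
    {"fingers":1,"linear":[0,0,0],"twist":0},
    {"fingers":1,"linear":[0,0,0],"twist":0}
  ]
}}

```text
clock: 26.85
eef_pos: [629.3, -24.5, 28.7]
tool_rot: [3.14, 0.0, 1.534]
force: [0.2, -1.1, -0.0]
width: 85.4
gripper_force: 0.0
```

Request:
{"name": "drive_tool", "arguments": {
  "motion": [
    {"fingers":0.4,"linear":[0,0,0],"twist":0},
    {"fingers":0.4,"linear":[0,0,0],"twist":0},
    {"fingers":0.4,"linear":[0,0,0],"twist":0},
    {"fingers":0.4,"linear":[0,0,0],"twist":0},
    {"fingers":0.4,"linear":[0,0,0],"twist":0}
  ]
}}

```text
clock: 27.27
eef_pos: [629.1, -24.7, 29.1]
tool_rot: [3.14, 0.0, 1.534]
force: [-0.8, 0.4, 6.6]
width: 54.5
gripper_force: 66.9
```

Request:
{"name": "drive_tool", "arguments": {
  "motion": [
    {"fingers":0.4,"linear":[0,0,-0.005],"twist":0},
    {"fingers":0.4,"linear":[0,0,-0.01],"twist":0},
    {"fingers":0.4,"linear":[0,0,-0.015],"twist":0},
    {"fingers":0.4,"linear":[0,0,0],"twist":0},
    {"fingers":0.4,"linear":[0,0,0],"twist":0}
  ]
}}

```text
clock: 27.68
eef_pos: [629.1, -24.6, 58.4]
tool_rot: [3.14, -0.0, 1.534]
force: [-0.4, -0.2, -5.4]
width: 54.8
gripper_force: 65.6
```

Request:
{"name": "drive_tool", "arguments": {
  "motion": [
    {"fingers":0.4,"linear":[0,0,-0.03],"twist":0},
    {"fingers":0.4,"linear":[0,0,-0.03],"twist":0},
    {"fingers":0.4,"linear":[0,0,-0.03],"twist":0},
    {"fingers":0.4,"linear":[0,0,-0.03],"twist":0},
    {"fingers":0.4,"linear":[0.02,-0.009,0],"twist":0}
  ]
}}

```text
clock: 28.1
eef_pos: [625.3, -9.8, 182.6]
tool_rot: [3.13, 0.004, 1.527]
force: [2.4, -1.3, -5.3]
width: 54.6
gripper_force: 67.7
```

Request:
{"name": "drive_tool", "arguments": {
  "motion": [
    {"fingers":0.4,"linear":[0.031,-0.0137,0],"twist":0},
    {"fingers":0.4,"linear":[0.031,-0.0137,0],"twist":0},
    {"fingers":0.4,"linear":[0.031,-0.0137,0],"twist":0},
    {"fingers":0.4,"linear":[0.031,-0.0137,0],"twist":0},
    {"fingers":0.4,"linear":[0.031,-0.0137,0],"twist":0}
  ]
}}

```text
clock: 28.52
eef_pos: [555.9, 153.9, 176.7]
tool_rot: [-3.14, 0.001, 1.534]
force: [1.1, 0.5, -5.6]
width: 54.4
gripper_force: 67.6
```

Request:
{"name": "drive_tool", "arguments": {
  "motion": [
    {"fingers":0.4,"linear":[0.031,-0.0137,0],"twist":0},
    {"fingers":0.4,"linear":[0.031,-0.0137,0],"twist":0},
    {"fingers":0.4,"linear":[0.015,-0.007,0],"twist":0},
    {"fingers":0.4,"linear":[0,0,0],"twist":0},
    {"fingers":0.4,"linear":[0,0,0],"twist":0}
  ]
}}

```text
clock: 28.93
eef_pos: [524.5, 232.4, 176.9]
tool_rot: [-3.14, 0.001, 1.538]
force: [1.5, -1.9, -5.3]
width: 54.3
gripper_force: 67.6
```

```bash
python3 - <<'E'
from h import *
s=monitor.read_state(); print(s['eef_pos'],s['tool_rot'],s['qpos'].round(2))
d=img('wrist','w7.png')
cv2.imwrite('pics/w7b.png',cv2.resize(d['color'],(800,600),interpolation=cv2.INTER_CUBIC))
E
```

```text
[524.52643523 232.36691972 176.93511648] [-3.14019558e+00  6.43247888e-04  1.53796173e+00] [-0.13  0.63 -0.53  1.78  0.42  0.84 -0.89]
```

View pics/w7b.png

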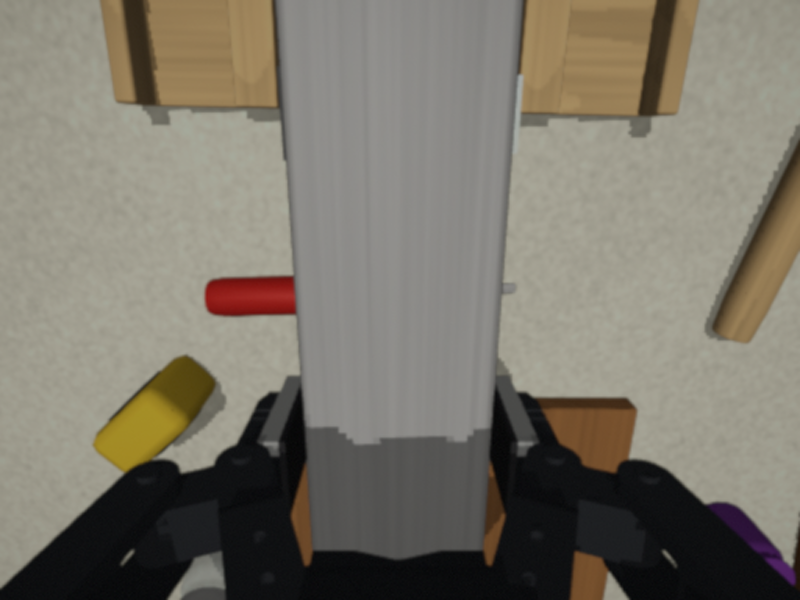

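The rest's near edge shows at rows 104–114, with its ends at columns 117 and 680, but it is cut off. I'll go 75 mm further to see it whole.

Request:
{"name": "drive_tool", "arguments": {
  "motion": [
    {"fingers":0.4,"linear":[0.025,0,0],"twist":0},
    {"fingers":0.4,"linear":[0.025,0,0],"twist":0},
    {"fingers":0.4,"linear":[0.025,0,0],"twist":0},
    {"fingers":0.4,"linear":[0,0,0],"twist":0},
    {"fingers":0.4,"linear":[0,0,0],"twist":0}
  ]
}}

```text
clock: 29.4
eef_pos: [528.6, 306.5, 177.0]
tool_rot: [-3.141, 0.0, 1.535]
force: [0.8, -0.4, -6.4]
width: 54.3
gripper_force: 67.6
```

```bash
python3 - <<'E'
from h import *
s=monitor.read_state(); print(s['eef_pos'],s['tool_rot'],s['qpos'].round(2))
d=img('wrist','w8.png')
cv2.imwrite('pics/w8b.png',cv2.resize(d['color'],(800,600),interpolation=cv2.INTER_CUBIC))
H,S,V=cv2.split(cv2.cvtColor(d['color'],cv2.COLOR_BGR2HSV))
m=((S>75)&(H<25)&(H>8)).astype(np.uint8); m[230:]=0
m=cv2.morphologyEx(m,cv2.MORPH_OPEN,np.ones((5,5),np.uint8))
cs=[c for c in cv2.findContours(m,cv2.RETR_EXTERNAL,cv2.CHAIN_APPROX_NONE)[0] if cv2.contourArea(c)>1500]
for c in cs: print(cv2.boundingRect(c),cv2.contourArea(c), (cv2.approxPolyDP(c,5,True)[:,0]*1.5625).round().tolist())
E
```

```text
[528.56675563 306.48181887 176.99992842] [-3.14092811e+00  1.42659883e-04  1.53517753e+00] [-0.25  0.68 -0.52  1.68  0.41  0.9  -0.98]
(462, 130, 50, 100) 2254.0 [[798.0, 203.0], [722.0, 358.0], [766.0, 358.0], [798.0, 298.0]]
(324, 72, 107, 86) 7652.5 [[522.0, 112.0], [506.0, 239.0], [648.0, 245.0], [672.0, 114.0]]
(74, 66, 112, 86) 8112.5 [[116.0, 105.0], [136.0, 236.0], [289.0, 231.0], [278.0, 109.0]]
```

View pics/w8b.png

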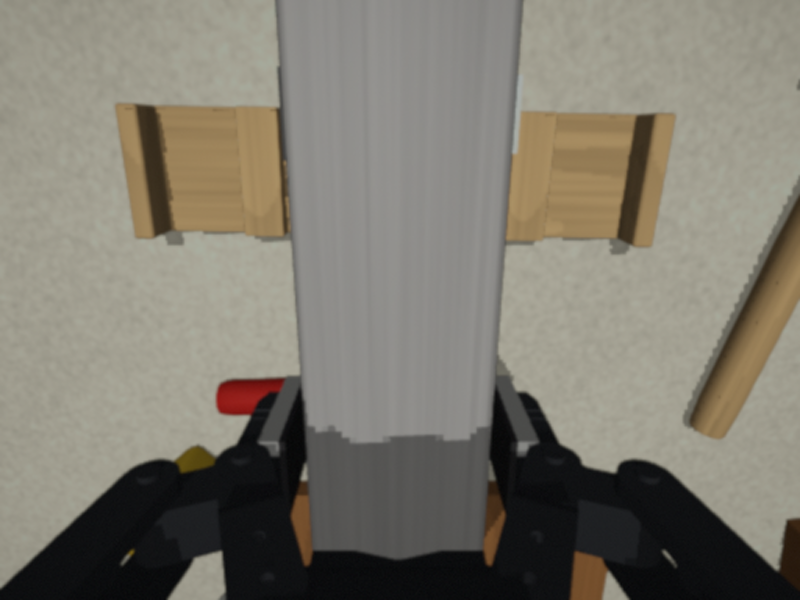

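```bash
python3 - <<'E'
from h import *
d=load('w8')
def R(p): return ray(d,np.array(p)/1.5625,34)[:,:2]
L=R([(117,103),(136,237)]);Rr=R([(674,113),(653,245)]);Li=R([(137,103),(155,237)]);Ri=R([(653,113),(633,243)])
print('L',L.round(1).tolist(),'R',Rr.round(1).tolist())
for a,b in((L,Rr),(Li,Ri)):
    v=b.mean(0)-a.mean(0); print('len',np.linalg.norm(v),'ctr',(a.mean(0)+b.mean(0))/2,'yaw',np.arctan2(v[1],v[0]))
print('width',np.linalg.norm(L[0]-L[1]),np.linalg.norm(Rr[0]-Rr[1]))
E
```

```text
L [[380.1, 406.4], [375.2, 333.0]] R [[681.3, 390.1], [679.2, 317.0]]
len 303.0383072119075 ctr [528.95361503 361.62716428] yaw -0.05328719478365894
len 280.35680366163064 ctr [528.61030316 361.94087389] yaw -0.05245771797363861
width 73.49382228232477 73.1548147513492
```

Request:
{"name": "drive_tool", "arguments": {
  "motion": [
    {"fingers":0.4,"linear":[0,0,0],"twist":0.122},
    {"fingers":0.4,"linear":[0,0,0],"twist":0.122},
    {"fingers":0.4,"linear":[0,0,0],"twist":0.122},
    {"fingers":0.4,"linear":[0,0,0],"twist":0.122},
    {"fingers":0.4,"linear":[0,0,0],"twist":0.122}
  ]
}}

```text
clock: 29.87
eef_pos: [529.3, 303.1, 177.1]
tool_rot: [3.141, 0.002, 0.915]
force: [0.3, -0.6, -5.4]
width: 54.6
gripper_force: 67.6
```

Request:
{"name": "drive_tool", "arguments": {
  "motion": [
    {"fingers":0.4,"linear":[0,0,0],"twist":0.122},
    {"fingers":0.4,"linear":[0,0,0],"twist":0.122},
    {"fingers":0.4,"linear":[0,0,0],"twist":0.122},
    {"fingers":0.4,"linear":[0,0,0],"twist":0.122},
    {"fingers":0.4,"linear":[0,0,0],"twist":0.122}
  ]
}}

```text
clock: 30.28
eef_pos: [529.2, 303.3, 177.3]
tool_rot: [3.14, 0.001, 0.305]
force: [-0.7, 0.2, -5.3]
width: 54.4
gripper_force: 67.6
```

Request:
{"name": "drive_tool", "arguments": {
  "motion": [
    {"fingers":0.4,"linear":[0,0,0],"twist":0.122},
    {"fingers":0.4,"linear":[0,0,0],"twist":0.122},
    {"fingers":0.4,"linear":[0,0,0],"twist":0.122},
    {"fingers":0.4,"linear":[0,-0.0275,0.03],"twist":0},
    {"fingers":0.4,"linear":[0,-0.0275,0.03],"twist":0}
  ]
}}

```text
clock: 30.7
eef_pos: [535.2, 357.6, 119.0]
tool_rot: [3.141, -0.005, -0.059]
force: [0.7, 0.3, -5.8]
width: 54.5
gripper_force: 67.6
```

Request:
{"name": "drive_tool", "arguments": {
  "motion": [
    {"fingers":0.4,"linear":[0,0,0.02],"twist":0},
    {"fingers":0.4,"linear":[0,0,0],"twist":0},
    {"fingers":0.4,"linear":[0,0,0],"twist":0},
    {"fingers":0.4,"linear":[0,0,0],"twist":0}
  ]
}}

```text
clock: 31.03
eef_pos: [533.0, 358.9, 98.4]
tool_rot: [3.141, -0.001, -0.054]
force: [1.3, -0.5, -4.3]
width: 54.5
gripper_force: 67.6
```

```bash
python3 - <<'E'
from h import *
to(529.3,361.8,32,-.053); print(monitor.read_state()['eef_pos'],monitor.read_state()['qpos'].round(2))
E
```

```text
at current yaw shift mm [-3.9 -2.7 66.4]
after twist shift mm [-3.9 -2.7 66.4]
twist -0.001
[533.0274702  358.94178438  98.3842235 ] [-0.6   0.77 -0.07  1.65  0.08  0.72 -2.33]
```

Request:
{"name": "drive_tool", "arguments": {
  "motion": [
    {"fingers":0.4,"linear":[-0.004,-0.0027,0.02],"twist":0},
    {"fingers":0.4,"linear":[0,0,0.02],"twist":0},
    {"fingers":0.4,"linear":[0,0,0.015],"twist":0},
    {"fingers":0.4,"linear":[0,0,0],"twist":0},
    {"fingers":0.4,"linear":[0,0,0],"twist":0}
  ]
}}

```text
clock: 31.45
eef_pos: [528.6, 362.9, 43.7]
tool_rot: [3.141, -0.001, -0.053]
force: [0.2, 0.0, -5.5]
width: 54.3
gripper_force: 67.6
```

Request:
{"name": "drive_tool", "arguments": {
  "motion": [
    {"fingers":0.4,"linear":[0,0,0],"twist":0},
    {"fingers":0.4,"linear":[0,0,0.007],"twist":0},
    {"fingers":0.4,"linear":[0,0,0],"twist":0},
    {"fingers":0.4,"linear":[0,0,0],"twist":0},
    {"fingers":0.4,"linear":[0,0,0],"twist":0}
  ]
}}

```text
clock: 31.87
eef_pos: [527.6, 364.2, 36.0]
tool_rot: [-3.141, -0.0, -0.051]
force: [-0.5, -0.3, -5.7]
width: 54.6
gripper_force: 67.6
```

Request:
{"name": "drive_tool", "arguments": {
  "motion": [
    {"fingers":0.4,"linear":[0,0,0.0015],"twist":0},
    {"fingers":0.4,"linear":[0,0,0],"twist":0},
    {"fingers":0.4,"linear":[0,0,0],"twist":0}
  ]
}}

```text
clock: 32.12
eef_pos: [527.4, 364.1, 34.1]
tool_rot: [3.142, 0.0, -0.051]
force: [-1.0, 0.1, -5.3]
width: 54.8
gripper_force: 67.6
```

Request:
{"name": "drive_tool", "arguments": {
  "motion": [
    {"fingers":0.4,"linear":[0,0,0.0015],"twist":0},
    {"fingers":0.4,"linear":[0,0,0],"twist":0},
    {"fingers":0.4,"linear":[0,0,0],"twist":0}
  ]
}}

```text
clock: 32.37
eef_pos: [527.4, 364.0, 32.5]
tool_rot: [3.141, 0.0, -0.051]
force: [-0.6, -0.2, -5.6]
width: 54.3
gripper_force: 67.6
```

Request:
{"name": "drive_tool", "arguments": {
  "motion": [
    {"fingers":0.4,"linear":[0.002,0.002,0.001],"twist":0},
    {"fingers":0.4,"linear":[0,0,0],"twist":0},
    {"fingers":0.4,"linear":[0,0,0],"twist":0}
  ]
}}

```text
clock: 32.62
eef_pos: [529.7, 361.5, 31.5]
tool_rot: [3.141, -0.0, -0.052]
force: [0.4, -1.4, -3.8]
width: 54.6
gripper_force: 67.7
```

Request:
{"name": "drive_tool", "arguments": {
  "motion": [
    {"fingers":0.4,"linear":[0,0,0.001],"twist":0},
    {"fingers":0.4,"linear":[0,0,0],"twist":0},
    {"fingers":0.4,"linear":[0,0,0],"twist":0}
  ]
}}

```text
clock: 32.87
eef_pos: [529.6, 361.8, 31.1]
tool_rot: [3.142, -0.0, -0.052]
force: [-0.0, -1.8, -0.1]
width: 54.5
gripper_force: 68.2
```

Request:
{"name": "drive_tool", "arguments": {
  "motion": [
    {"fingers":0.4,"linear":[0,0,0.0007],"twist":0},
    {"fingers":0.4,"linear":[0,0,0],"twist":0},
    {"fingers":0.4,"linear":[0,0,0],"twist":0}
  ]
}}

```text
clock: 33.12
eef_pos: [529.7, 361.8, 31.1]
tool_rot: [3.142, -0.001, -0.052]
force: [-2.1, -2.8, 5.4]
width: 54.7
gripper_force: 69.0
```

Request:
{"name": "drive_tool", "arguments": {
  "motion": [
    {"fingers":1,"linear":[0,0,0],"twist":0},
    {"fingers":1,"linear":[0,0,0],"twist":0},
    {"fingers":1,"linear":[0,0,0],"twist":0},
    {"fingers":1,"linear":[0,0,-0.01],"twist":0},
    {"fingers":1,"linear":[0,0,-0.03],"twist":0}
  ]
}}

```text
clock: 33.53
eef_pos: [526.7, 360.3, 66.9]
tool_rot: [3.137, 0.006, -0.051]
force: [-0.2, -0.5, -0.3]
width: 85.6
gripper_force: 0.0
```

Request:
{"name": "drive_tool", "arguments": {
  "motion": [
    {"fingers":1,"linear":[0,0,-0.04],"twist":0},
    {"fingers":1,"linear":[0,0,-0.04],"twist":0},
    {"fingers":1,"linear":[0,0,-0.04],"twist":0},
    {"fingers":1,"linear":[0.001,0.0358,0],"twist":0},
    {"fingers":1,"linear":[0.001,0.0358,0],"twist":0}
  ]
}}

```text
clock: 33.95
eef_pos: [529.0, 293.7, 194.0]
tool_rot: [-3.135, -0.007, -0.046]
force: [0.7, -0.9, -1.4]
width: 85.7
gripper_force: 0.0
```

Request:
{"name": "drive_tool", "arguments": {
  "motion": [
    {"fingers":1,"linear":[0.001,0.0358,0],"twist":0},
    {"fingers":1,"linear":[0.001,0.0358,0],"twist":0},
    {"fingers":1,"linear":[0.001,0.0358,0],"twist":0},
    {"fingers":1,"linear":[0.001,0.0358,0],"twist":0},
    {"fingers":1,"linear":[0.001,0.0358,0],"twist":0}
  ]
}}

```text
clock: 34.37
eef_pos: [523.5, 109.9, 190.9]
tool_rot: [-3.141, -0.001, -0.051]
force: [0.7, -0.3, -0.7]
width: 85.5
gripper_force: 0.0
```

Request:
{"name": "drive_tool", "arguments": {
  "motion": [
    {"fingers":1,"linear":[0.001,0.0358,0],"twist":0},
    {"fingers":1,"linear":[0.001,0.0358,0],"twist":0},
    {"fingers":1,"linear":[0.001,0.0358,0],"twist":0},
    {"fingers":1,"linear":[0.001,0.0358,0],"twist":0},
    {"fingers":1,"linear":[0.001,0.0358,0],"twist":0}
  ]
}}

```text
clock: 34.78
eef_pos: [519.4, -69.3, 190.9]
tool_rot: [-3.142, -0.002, -0.051]
force: [1.4, -0.1, -0.7]
width: 85.3
gripper_force: 0.0
```

```bash
python3 - <<'E'
from h import *
t=img('top','t9.png'); im=t['color'];H,S,V=cv2.split(cv2.cvtColor(im,cv2.COLOR_BGR2HSV))
m=((S<30)&(V>60)).astype(np.uint8); k=np.zeros_like(m);k[155:270,118:162]=m[155:270,118:162]
k=cv2.morphologyEx(k,cv2.MORPH_OPEN,np.ones((3,3),np.uint8))
for c in cv2.findContours(k,cv2.RETR_EXTERNAL,cv2.CHAIN_APPROX_NONE)[0]:
    if cv2.contourArea(c)>150: print(cv2.minAreaRect(ray(t,c[:,0],50)[:,:2].astype(np.float32)))
b=cv2.resize(im[150:275,105:420],None,fx=2.5,fy=2.5,interpolation=cv2.INTER_CUBIC); cv2.imwrite('pics/t9b.png',b)
E
```

```text
((527.8162231445312, 359.4869384765625), (59.409793853759766, 254.71783447265625), 87.20774841308594)
```

View pics/t9b.png

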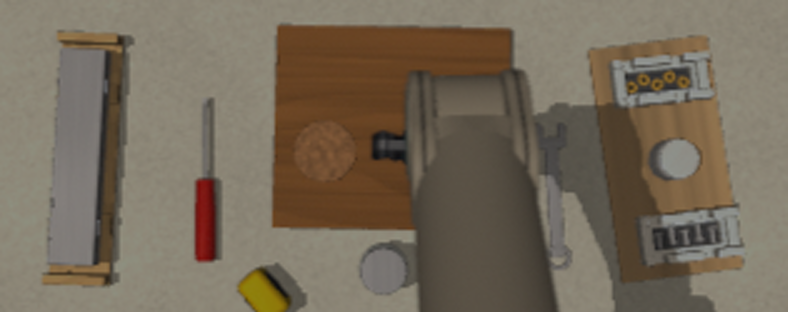

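The case (gray, around (75,155)) lies in the rest between the cleats. The totes and the tin stand in a row on the plywood. On to the tin.

Request:
{"name": "drive_tool", "arguments": {
  "motion": [
    {"fingers":1,"linear":[0.001,0.0358,0],"twist":0},
    {"fingers":1,"linear":[0.001,0.0358,0],"twist":0},
    {"fingers":1,"linear":[0.001,0.0358,0],"twist":0},
    {"fingers":1,"linear":[0.001,0.0358,0],"twist":0},
    {"fingers":1,"linear":[0.001,0.0358,0],"twist":0}
  ]
}}

```text
clock: 35.25
eef_pos: [515.2, -248.2, 190.8]
tool_rot: [3.141, -0.001, -0.051]
force: [1.8, 1.6, 0.4]
width: 85.5
gripper_force: 0.0
```

Request:
{"name": "drive_tool", "arguments": {
  "motion": [
    {"fingers":1,"linear":[0.001,0.0358,0],"twist":0},
    {"fingers":1,"linear":[0.001,0.0358,0],"twist":0},
    {"fingers":1,"linear":[0.001,0.0358,0],"twist":0},
    {"fingers":1,"linear":[0,0,0],"twist":-0.0785},
    {"fingers":1,"linear":[0,0,0],"twist":-0.0785}
  ]
}}

```text
clock: 35.67
eef_pos: [511.6, -357.5, 190.3]
tool_rot: [3.14, -0.0, 0.104]
force: [-0.6, 1.0, 0.8]
width: 85.2
gripper_force: 0.0
```

Request:
{"name": "drive_tool", "arguments": {
  "motion": [
    {"fingers":1,"linear":[-0.03,0,0],"twist":0},
    {"fingers":1,"linear":[-0.03,0,0],"twist":0},
    {"fingers":1,"linear":[0,0,0],"twist":0},
    {"fingers":1,"linear":[0,0,0],"twist":0},
    {"fingers":1,"linear":[0,0,0],"twist":0}
  ]
}}

```text
clock: 36.08
eef_pos: [453.9, -360.4, 190.8]
tool_rot: [3.141, -0.002, 0.106]
force: [-0.2, 0.2, -0.5]
width: 85.4
gripper_force: 0.0
```

```bash
python3 - <<'E'
from h import *
s=monitor.read_state(); print(s['eef_pos'],s['tool_rot'])
d=img('wrist','w10.png'); H,S,V=cv2.split(cv2.cvtColor(d['color'],cv2.COLOR_BGR2HSV))
print('expected px tin',proj(d,[513,-354,62]),'deep',proj(d,[418,-351,68]),'sh',proj(d,[607,-331,52]))
m=((S<25)&(V>100)).astype(np.uint8); m=cv2.morphologyEx(m,cv2.MORPH_OPEN,np.ones((5,5),np.uint8))
for c in cv2.findContours(m,cv2.RETR_EXTERNAL,cv2.CHAIN_APPROX_NONE)[0]:
    if cv2.contourArea(c)>600:
        for z in(62,): 
            r=cv2.minAreaRect(ray(d,c[:,0],z)[:,:2].astype(np.float32)); print(cv2.boundingRect(c),np.round(r[0],1),np.round(r[1],1),round(r[2],1))
cv2.imwrite('pics/w10b.png',cv2.resize(d['color'],(800,600),interpolation=cv2.INTER_CUBIC))
E
```

```text
[ 453.87859866 -360.44864977  190.76441803] [ 3.14068803e+00 -1.88041194e-03  1.05524817e-01]
expected px tin [[253.21374573 110.31582693]] deep [[239.23245624 216.75646333]] sh [[236.09551601 -18.55419624]]
(211, 197, 104, 37) [ 414.5 -373.3] [33.6 99.8] 16.8
(189, 187, 16, 57) [ 412.1 -311.6] [56.9 12.9] 4.5
(209, 179, 75, 30) [ 436.8 -354.7] [68.1 26.3] 89.3
(227, 84, 55, 57) [ 511.1 -354.9] [45.8 45.5] 6.0
(89, 38, 41, 166) [ 486.1 -238.4] [138.6  30.8] 2.5
(198, 0, 126, 30) [ 582.7 -352. ] [18.9 96.5] 10.2
```

View pics/w10b.png

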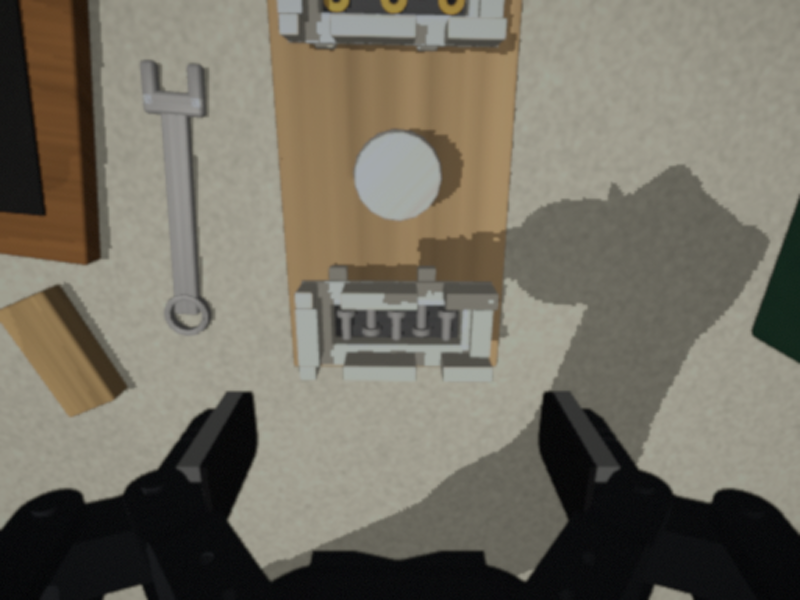

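The tin's top is at (398,175) → (511.5,-355) world, next to the release point. Grasp it.

Request:
{"name": "drive_tool", "arguments": {
  "motion": [
    {"fingers":1,"linear":[0.029,0.001,0],"twist":0},
    {"fingers":1,"linear":[0.029,0,0],"twist":0},
    {"fingers":1,"linear":[0,0,0.034],"twist":0},
    {"fingers":1,"linear":[0,0,0.034],"twist":0},
    {"fingers":1,"linear":[0,0,0.034],"twist":0}
  ]
}}

```text
clock: 36.55
eef_pos: [513.4, -354.4, 87.3]
tool_rot: [3.14, -0.003, 0.108]
force: [-0.8, 0.2, -0.6]
width: 85.3
gripper_force: 0.0
```

Request:
{"name": "drive_tool", "arguments": {
  "motion": [
    {"fingers":1,"linear":[0,0,0.03],"twist":0},
    {"fingers":1,"linear":[0,0,0],"twist":0},
    {"fingers":1,"linear":[0,0,0.02],"twist":0},
    {"fingers":1,"linear":[0,0,0.014],"twist":0},
    {"fingers":1,"linear":[0,0,0],"twist":0}
  ]
}}

```text
clock: 36.97
eef_pos: [510.3, -354.1, 22.4]
tool_rot: [-3.139, 0.002, 0.106]
force: [-0.3, -0.4, -0.1]
width: 85.3
gripper_force: 0.0
```

Request:
{"name": "drive_tool", "arguments": {
  "motion": [
    {"fingers":1,"linear":[0,0,0],"twist":0},
    {"fingers":1,"linear":[0,0,0],"twist":0},
    {"fingers":1,"linear":[0,0,0],"twist":0}
  ]
}}

```text
clock: 37.22
eef_pos: [511.7, -355.9, 25.5]
tool_rot: [3.14, -0.002, 0.106]
force: [0.3, -0.8, 0.5]
width: 85.4
gripper_force: 0.0
```

Request:
{"name": "drive_tool", "arguments": {
  "motion": [
    {"fingers":0.3,"linear":[0,0,0.003],"twist":0},
    {"fingers":0.3,"linear":[0,0,0],"twist":0},
    {"fingers":0.3,"linear":[0,0,0],"twist":0},
    {"fingers":0.3,"linear":[0,0,0],"twist":0},
    {"fingers":0.3,"linear":[0,0,0],"twist":0}
  ]
}}

```text
clock: 37.63
eef_pos: [510.8, -355.3, 21.7]
tool_rot: [3.141, -0.0, 0.105]
force: [-1.2, 1.1, 4.3]
width: 48.6
gripper_force: 61.7
```

Request:
{"name": "drive_tool", "arguments": {
  "motion": [
    {"fingers":0.3,"linear":[0,0,0],"twist":0},
    {"fingers":0.3,"linear":[0,0,-0.01],"twist":0},
    {"fingers":0.3,"linear":[0,0,-0.03],"twist":0},
    {"fingers":0.3,"linear":[0,0,-0.03],"twist":0},
    {"fingers":0.3,"linear":[0,0,-0.03],"twist":0}
  ]
}}

```text
clock: 38.05
eef_pos: [510.1, -355.0, 122.0]
tool_rot: [-3.141, 0.001, 0.106]
force: [0.7, -0.4, -1.4]
width: 48.4
gripper_force: 62.5
```

Request:
{"name": "drive_tool", "arguments": {
  "motion": [
    {"fingers":0.3,"linear":[0.0053,-0.0347,0],"twist":0},
    {"fingers":0.3,"linear":[0.0053,-0.0347,0],"twist":0},
    {"fingers":0.3,"linear":[0.0053,-0.0347,0],"twist":0},
    {"fingers":0.3,"linear":[0.0053,-0.0347,0],"twist":0},
    {"fingers":0.3,"linear":[0.0053,-0.0347,0],"twist":0}
  ]
}}

```text
clock: 38.47
eef_pos: [518.4, -178.5, 121.5]
tool_rot: [-3.142, -0.0, 0.105]
force: [0.8, 0.1, -1.5]
width: 48.2
gripper_force: 62.5
```

Request:
{"name": "drive_tool", "arguments": {
  "motion": [
    {"fingers":0.3,"linear":[0.0053,-0.0347,0],"twist":0},
    {"fingers":0.3,"linear":[0.0053,-0.0347,0],"twist":0},
    {"fingers":0.3,"linear":[0.0053,-0.0347,0],"twist":0},
    {"fingers":0.3,"linear":[0.0053,-0.0347,0],"twist":0},
    {"fingers":0.3,"linear":[0.0053,-0.0347,0],"twist":0}
  ]
}}

```text
clock: 38.88
eef_pos: [526.6, -3.0, 121.4]
tool_rot: [3.142, -0.0, 0.105]
force: [1.2, 0.5, -2.2]
width: 48.5
gripper_force: 62.5
```

Request:
{"name": "drive_tool", "arguments": {
  "motion": [
    {"fingers":0.3,"linear":[0.0053,-0.0347,0],"twist":0},
    {"fingers":0.3,"linear":[0.0053,-0.0347,0],"twist":0},
    {"fingers":0.3,"linear":[0,0,0],"twist":0},
    {"fingers":0.3,"linear":[0,0,0],"twist":0},
    {"fingers":0.3,"linear":[0,0,0],"twist":0}
  ]
}}

```text
clock: 39.3
eef_pos: [529.9, 65.2, 121.1]
tool_rot: [3.141, 0.0, 0.106]
force: [-0.3, -0.7, -1.8]
width: 48.5
gripper_force: 62.6
```

```bash
python3 - <<'E'
from h import *
to(530.5,65.7,37); print(monitor.read_state()['eef_pos'])
d=img('wrist','w11.png'); im=d['color']; H,S,V=cv2.split(cv2.cvtColor(im,cv2.COLOR_BGR2HSV))
s=monitor.read_state()
m=((S<25)&(V>100)).astype(np.uint8); m=cv2.morphologyEx(m,cv2.MORPH_OPEN,np.ones((5,5),np.uint8))
print('TCP px at tin top', proj(d,[*s['eef_pos'][:2],s['eef_pos'][2]+37]))
for c in cv2.findContours(m,cv2.RETR_EXTERNAL,cv2.CHAIN_APPROX_NONE)[0]:
    if cv2.contourArea(c)>1000:
            r=cv2.minAreaRect(ray(d,c[:,0],s['eef_pos'][2]+37)[:,:2].astype(np.float32)); print(cv2.boundingRect(c),np.round(r[0],1),np.round(r[1],1),round(r[2],1))
E
```

```text
at current yaw shift mm [ 0.7 -0.5 84.1]
after twist shift mm [ 0.7 -0.5 84.1]
[529.85553507  65.17873036 121.13442492]
TCP px at tin top [[255.51640104 297.65041612]]
(196, 200, 120, 158) [535.2  66.3] [72.3 47.7] 12.3
(0, 0, 187, 377) [553.7 129. ] [ 62.6 164.1] 81.6
```

Request:
{"name": "drive_tool", "arguments": {
  "motion": [
    {"fingers":0.3,"linear":[0,0,0.03],"twist":0},
    {"fingers":0.3,"linear":[0,0,0.03],"twist":0},
    {"fingers":0.3,"linear":[0,0,0.018],"twist":0},
    {"fingers":0.3,"linear":[0,0,0],"twist":0},
    {"fingers":0.3,"linear":[0,0,0],"twist":0}
  ]
}}

```text
clock: 39.77
eef_pos: [529.5, 63.8, 42.5]
tool_rot: [3.141, 0.002, 0.103]
force: [0.7, 0.5, -1.8]
width: 48.3
gripper_force: 62.7
```

Request:
{"name": "drive_tool", "arguments": {
  "motion": [
    {"fingers":0.3,"linear":[0,0,0],"twist":0},
    {"fingers":0.3,"linear":[0,0,0.003],"twist":0},
    {"fingers":0.3,"linear":[0,0,0],"twist":0},
    {"fingers":0.3,"linear":[0,0,0],"twist":0}
  ]
}}

```text
clock: 40.1
eef_pos: [530.6, 65.4, 40.8]
tool_rot: [-3.142, -0.002, 0.105]
force: [0.1, 0.5, -2.1]
width: 48.4
gripper_force: 62.7
```

Request:
{"name": "drive_tool", "arguments": {
  "motion": [
    {"fingers":0.3,"linear":[0,0,0.002],"twist":0},
    {"fingers":0.3,"linear":[0,0,0],"twist":0},
    {"fingers":0.3,"linear":[0,0,0],"twist":0}
  ]
}}

```text
clock: 40.35
eef_pos: [530.0, 65.5, 38.0]
tool_rot: [3.142, -0.0, 0.106]
force: [1.1, 0.1, -1.7]
width: 48.0
gripper_force: 62.7
```

Request:
{"name": "drive_tool", "arguments": {
  "motion": [
    {"fingers":0.3,"linear":[0,0,0.0012],"twist":0},
    {"fingers":0.3,"linear":[0,0,0],"twist":0},
    {"fingers":0.3,"linear":[0,0,0],"twist":0}
  ]
}}

```text
clock: 40.6
eef_pos: [530.2, 65.6, 36.7]
tool_rot: [-3.142, -0.0, 0.106]
force: [0.5, 0.4, -1.3]
width: 48.5
gripper_force: 62.8
```

Request:
{"name": "drive_tool", "arguments": {
  "motion": [
    {"fingers":0.3,"linear":[0,0,0.001],"twist":0},
    {"fingers":0.3,"linear":[0,0,0],"twist":0},
    {"fingers":1,"linear":[0,0,0],"twist":0},
    {"fingers":1,"linear":[0,0,0],"twist":0},
    {"fingers":1,"linear":[0,0,0],"twist":0}
  ]
}}

```text
clock: 41.02
eef_pos: [530.2, 65.5, 35.7]
tool_rot: [-3.142, -0.0, 0.106]
force: [-0.5, 0.4, 0.0]
width: 82.0
gripper_force: 0.0
```

Request:
{"name": "drive_tool", "arguments": {
  "motion": [
    {"fingers":1,"linear":[0,0,-0.01],"twist":0},
    {"fingers":1,"linear":[0,0,-0.03],"twist":0},
    {"fingers":1,"linear":[0,0,-0.035],"twist":0},
    {"fingers":1,"linear":[0,0,-0.035],"twist":0},
    {"fingers":1,"linear":[0,0,-0.035],"twist":0}
  ]
}}

```text
clock: 41.43
eef_pos: [529.6, 65.4, 182.8]
tool_rot: [3.142, 0.0, 0.106]
force: [1.1, 0.2, 0.6]
width: 85.2
gripper_force: 0.0
```

Request:
{"name": "drive_tool", "arguments": {
  "motion": [
    {"fingers":1,"linear":[-0.0129,0.0336,0],"twist":0},
    {"fingers":1,"linear":[-0.0129,0.0336,0],"twist":0},
    {"fingers":1,"linear":[-0.0129,0.0336,0],"twist":0},
    {"fingers":1,"linear":[-0.0129,0.0336,0],"twist":0},
    {"fingers":1,"linear":[-0.0129,0.0336,0],"twist":0}
  ]
}}

```text
clock: 41.85
eef_pos: [482.9, -109.9, 181.6]
tool_rot: [3.141, -0.001, 0.106]
force: [-0.1, -0.4, -0.4]
width: 85.5
gripper_force: 0.0
```

Request:
{"name": "drive_tool", "arguments": {
  "motion": [
    {"fingers":1,"linear":[-0.0129,0.0336,0],"twist":0},
    {"fingers":1,"linear":[-0.0129,0.0336,0],"twist":0},
    {"fingers":1,"linear":[-0.0129,0.0336,0],"twist":0},
    {"fingers":1,"linear":[-0.0129,0.0336,0],"twist":0},
    {"fingers":1,"linear":[-0.0129,0.0336,0],"twist":0}
  ]
}}

```text
clock: 42.27
eef_pos: [436.4, -283.9, 181.5]
tool_rot: [3.141, -0.0, 0.106]
force: [0.6, 0.1, -0.1]
width: 85.0
gripper_force: 0.0
```

Request:
{"name": "drive_tool", "arguments": {
  "motion": [
    {"fingers":1,"linear":[-0.0129,0.0336,0],"twist":0},
    {"fingers":1,"linear":[-0.0129,0.0336,0],"twist":0},
    {"fingers":0.9,"linear":[0,0,0],"twist":-0.1202},
    {"fingers":0.9,"linear":[0,0,0],"twist":-0.1202},
    {"fingers":0.9,"linear":[0,0,0],"twist":-0.1202}
  ]
}}

```text
clock: 42.68
eef_pos: [417.9, -352.7, 181.2]
tool_rot: [3.141, 0.0, 0.47]
force: [-0.3, -0.2, -1.1]
width: 77.0
gripper_force: 0.0
```

Request:
{"name": "drive_tool", "arguments": {
  "motion": [
    {"fingers":0.9,"linear":[0,0,0],"twist":-0.1202},
    {"fingers":0.9,"linear":[0,0,0],"twist":-0.1202},
    {"fingers":0.9,"linear":[0,0,0],"twist":-0.1202},
    {"fingers":0.9,"linear":[0,0,0],"twist":-0.1202},
    {"fingers":0.9,"linear":[0,0,0],"twist":-0.1202}
  ]
}}

```text
clock: 43.1
eef_pos: [418.3, -351.9, 181.3]
tool_rot: [3.141, 0.001, 1.073]
force: [0.3, -0.3, 0.0]
width: 77.0
gripper_force: 0.0
```

Request:
{"name": "drive_tool", "arguments": {
  "motion": [
    {"fingers":0.9,"linear":[0,0,0],"twist":-0.1202},
    {"fingers":0.9,"linear":[0,0,0],"twist":-0.1202},
    {"fingers":0.9,"linear":[0,0,0],"twist":-0.1202},
    {"fingers":0.9,"linear":[0,0,0],"twist":-0.1202},
    {"fingers":0.9,"linear":[0,0,0],"twist":-0.1202}
  ]
}}

```text
clock: 43.52
eef_pos: [418.3, -352.0, 181.3]
tool_rot: [-3.141, 0.001, 1.674]
force: [-0.1, 0.6, 0.3]
width: 76.8
gripper_force: 0.0
```

Request:
{"name": "drive_tool", "arguments": {
  "motion": [
    {"fingers":0.9,"linear":[0,0,0],"twist":0},
    {"fingers":0.9,"linear":[0,0,0],"twist":0}
  ]
}}

```text
clock: 43.68
eef_pos: [418.3, -352.0, 181.1]
tool_rot: [3.142, 0.0, 1.664]
force: [0.2, -0.6, -0.1]
width: 76.7
gripper_force: 0.0
```

```bash
python3 - <<'E'
from h import *
to(418.7,-351,34,1.669); print(monitor.read_state()['eef_pos'])
t=img('top','t12.png'); im=t['color'];H,S,V=cv2.split(cv2.cvtColor(im,cv2.COLOR_BGR2HSV))
m=((S<40)&(V>100)).astype(np.uint8); k=np.zeros_like(m);k[185:235,212:260]=m[185:235,212:260]
for c in cv2.findContours(k,cv2.RETR_EXTERNAL,cv2.CHAIN_APPROX_NONE)[0]:
    if cv2.contourArea(c)>80: print('tin',cv2.boundingRect(c),cv2.minEnclosingCircle(ray(t,c[:,0],77)[:,:2].astype(np.float32)))
d=img('wrist','w12.png'); S=cv2.cvtColor(d['color'],cv2.COLOR_BGR2HSV)[...,1]; V=d['color'].max(2)
m=((S<25)&(V>130)).astype(np.uint8); 
print('block mid px expected', proj(d,[418.7,-351,68]))
E
```

```text
at current yaw shift mm [  0.9   0.5 147.1]
after twist shift mm [  0.9   0.5 147.1]
twist -0.005
[ 418.32550715 -351.97711797  181.05448725]
tin (226, 202, 16, 16) ((529.2040405273438, 65.75588989257812), 23.310535430908203)
block mid px expected [[255.65512364 182.26148488]]
```

```bash
cat >> h.py <<'E'
def outline(d,r0,r1,cmid,z,tcp,yaw,half=90):
    # left/right outer white edges per row -> tool-frame coords of those points
    S=cv2.cvtColor(d['color'],cv2.COLOR_BGR2HSV)[...,1].astype(int); V=d['color'].max(2).astype(int)
    c,q=np.cos(yaw),np.sin(yaw)
    for r in range(r0,r1,4):
        w=np.where((S[r,cmid-half:cmid+half]<17)&(V[r,cmid-half:cmid+half]>130))[0]
        if len(w)<2: print(r,'-'); continue
        X=ray(d,[(cmid-half+w[0]-.5,r),(cmid-half+w[-1]+.5,r)],z)[:,:2]-tcp[:2]
        print(r,[ (round(x*c+y*q,1),round(x*q-y*c,1)) for x,y in X])
E
python3 - <<'E'
from h import *
d=load('w12'); outline(d,90,262,256,68,[418.33,-351.98],1.664)
print(d['color'][182,200:320:6].max(1).tolist())
E
```

```text
90 -
94 -
98 -
102 -
106 -
110 -
114 -
118 -
122 -
126 -
130 [(np.float64(45.0), np.float64(-27.0)), (np.float64(44.9), np.float64(26.8))]
134 [(np.float64(41.8), np.float64(-27.9)), (np.float64(41.7), np.float64(26.9))]
138 [(np.float64(38.5), np.float64(-27.2)), (np.float64(38.5), np.float64(27.0))]
142 [(np.float64(35.3), np.float64(-25.7)), (np.float64(35.2), np.float64(18.2))]
146 [(np.float64(32.0), np.float64(-25.8)), (np.float64(32.0), np.float64(25.6))]
150 [(np.float64(28.7), np.float64(-25.9)), (np.float64(28.6), np.float64(25.7))]
154 [(np.float64(25.4), np.float64(-25.2)), (np.float64(25.3), np.float64(25.0))]
158 [(np.float64(22.0), np.float64(-17.0)), (np.float64(22.0), np.float64(16.9))]
162 [(np.float64(18.6), np.float64(-27.1)), (np.float64(18.5), np.float64(26.9))]
166 [(np.float64(15.2), np.float64(-27.2)), (np.float64(15.1), np.float64(27.0))]
170 [(np.float64(11.7), np.float64(-27.3)), (np.float64(11.7), np.float64(27.1))]
174 [(np.float64(8.2), np.float64(-27.4)), (np.float64(8.2), np.float64(27.2))]
178 [(np.float64(4.7), np.float64(-27.5)), (np.float64(4.7), 
[... 695 characters left out ...]
64(-28.2), np.float64(-25.1)), (np.float64(-28.3), np.float64(24.9))]
218 [(np.float64(-32.1), np.float64(-17.3)), (np.float64(-32.1), np.float64(17.1))]
222 [(np.float64(-35.9), np.float64(-16.5)), (np.float64(-35.9), np.float64(17.2))]
226 [(np.float64(-39.8), np.float64(-16.6)), (np.float64(-39.8), np.float64(17.2))]
230 [(np.float64(-43.7), np.float64(-27.3)), (np.float64(-43.8), np.float64(27.1))]
234 [(np.float64(-47.7), np.float64(-26.6)), (np.float64(-47.7), np.float64(27.3))]
238 [(np.float64(-51.7), np.float64(-23.1)), (np.float64(-51.7), np.float64(23.8))]
242 -
246 -
250 -
254 -
258 -
[163, 163, 149, 149, 168, 169, 160, 58, 63, 60, 102, 59, 169, 167, 170, 151, 150, 151, 151, 151]
```

The outline is symmetric: collar block from +20.5 to −22.5 mm, high end at +47 mm. The TCP is therefore 11 mm from the origin towards +x and laterally centred.

Request:
{"name": "drive_tool", "arguments": {
  "motion": [
    {"fingers":0.9,"linear":[0,0,0.034],"twist":0},
    {"fingers":0.9,"linear":[0,0,0.034],"twist":0},
    {"fingers":0.9,"linear":[0,0,0.034],"twist":0},
    {"fingers":0.9,"linear":[0,0,0.025],"twist":0},
    {"fingers":0.9,"linear":[0,0,0],"twist":0}
  ]
}}

```text
clock: 44.2
eef_pos: [415.6, -349.9, 49.6]
tool_rot: [-3.135, -0.005, 1.667]
force: [-0.6, 0.5, -0.1]
width: 76.9
gripper_force: 0.0
```

Request:
{"name": "drive_tool", "arguments": {
  "motion": [
    {"fingers":0.9,"linear":[0,0,0],"twist":0},
    {"fingers":0.9,"linear":[0,0,0],"twist":0},
    {"fingers":0.9,"linear":[0,0,0.019],"twist":0},
    {"fingers":0.9,"linear":[0,0,0],"twist":0},
    {"fingers":0.9,"linear":[0,0,0],"twist":0}
  ]
}}

```text
clock: 44.62
eef_pos: [418.9, -352.2, 36.0]
tool_rot: [3.141, 0.001, 1.668]
force: [-0.5, -0.3, 0.3]
width: 76.8
gripper_force: 0.0
```

Request:
{"name": "drive_tool", "arguments": {
  "motion": [
    {"fingers":0.9,"linear":[0,0,0],"twist":0},
    {"fingers":0.9,"linear":[0,0,0],"twist":0},
    {"fingers":0.9,"linear":[0,0,0],"twist":0}
  ]
}}

```text
clock: 44.87
eef_pos: [419.1, -352.2, 35.8]
tool_rot: [3.14, 0.001, 1.668]
force: [0.5, 0.3, 0.1]
width: 77.2
gripper_force: 0.0
```

```bash
python3 - <<'E'
from h import *
for f,roi in (('w5',(270,215,372,345)),('w6',(85,195,228,275))):
    d=load(f); V=d['color'].max(2); m=((V<52)).astype(np.uint8);k=np.zeros_like(m);x0,y0,x1,y1=roi;k[y0:y1,x0:x1]=m[y0:y1,x0:x1]
    k=cv2.morphologyEx(k,cv2.MORPH_OPEN,np.ones((3,3),np.uint8))
    c=max(cv2.findContours(k,cv2.RETR_EXTERNAL,cv2.CHAIN_APPROX_NONE)[0],key=cv2.contourArea)
    print(f,cv2.boundingRect(c),cv2.minAreaRect(ray(d,c[:,0],21)[:,:2].astype(np.float32)))
d=load('w6'); p=ray(d,np.array([(103,229),(238,222),(242,290),(118,296)])/560*512,21)[:,:2]; print(p.round(1).tolist(),p.mean(0))
E
```

```text
w5 (278, 227, 94, 118) ((518.9920043945312, -114.40222930908203), (134.74281311035156, 105.20913696289062), 0.3683702051639557)
w6 (94, 204, 129, 71) ((525.6533203125, -101.65818786621094), (130.0695343017578, 80.72916412353516), 0.40898606181144714)
[[461.7, -61.7], [590.1, -59.9], [588.4, -133.4], [462.0, -135.2]] [525.5487977  -97.53509527]
```

Request:
{"name": "drive_tool", "arguments": {
  "motion": [
    {"fingers":0.4,"linear":[0,0,0],"twist":0},
    {"fingers":0.4,"linear":[0,0,0],"twist":0},
    {"fingers":0.4,"linear":[0,0,0],"twist":0},
    {"fingers":0.4,"linear":[0,0,0],"twist":0},
    {"fingers":0.4,"linear":[0,0,0],"twist":0}
  ]
}}

```text
clock: 45.28
eef_pos: [419.0, -352.0, 35.4]
tool_rot: [3.141, 0.001, 1.668]
force: [-1.3, -0.4, 6.8]
width: 55.2
gripper_force: 64.0
```

Request:
{"name": "drive_tool", "arguments": {
  "motion": [
    {"fingers":0.4,"linear":[0,0,-0.01],"twist":0},
    {"fingers":0.4,"linear":[0,0,-0.025],"twist":0},
    {"fingers":0.4,"linear":[0,0,-0.03],"twist":0},
    {"fingers":0.4,"linear":[0,0,-0.03],"twist":0},
    {"fingers":0.4,"linear":[0,0,-0.03],"twist":0}
  ]
}}

```text
clock: 45.7
eef_pos: [417.9, -351.2, 161.0]
tool_rot: [-3.141, -0.001, 1.669]
force: [0.4, -0.6, -2.5]
width: 55.1
gripper_force: 64.2
```

Request:
{"name": "drive_tool", "arguments": {
  "motion": [
    {"fingers":0.4,"linear":[0,0,0],"twist":0.1185},
    {"fingers":0.4,"linear":[0,0,0],"twist":0.1185},
    {"fingers":0.4,"linear":[0,0,0],"twist":0.1185},
    {"fingers":0.4,"linear":[0,0,0],"twist":0.1185},
    {"fingers":0.4,"linear":[0,0,0],"twist":0.1185}
  ]
}}

```text
clock: 46.12
eef_pos: [418.1, -351.4, 160.0]
tool_rot: [-3.141, -0.0, 1.07]
force: [-0.2, 0.7, -2.4]
width: 55.2
gripper_force: 64.3
```

Request:
{"name": "drive_tool", "arguments": {
  "motion": [
    {"fingers":0.4,"linear":[0,0,0],"twist":0.1185},
    {"fingers":0.4,"linear":[0,0,0],"twist":0.1185},
    {"fingers":0.4,"linear":[0,0,0],"twist":0.1185},
    {"fingers":0.4,"linear":[0,0,0],"twist":0.1185},
    {"fingers":0.4,"linear":[0,0,0],"twist":0.1185}
  ]
}}

```text
clock: 46.53
eef_pos: [418.2, -351.2, 159.8]
tool_rot: [-3.14, -0.0, 0.477]
force: [0.3, -0.2, -2.4]
width: 54.9
gripper_force: 64.3
```

Request:
{"name": "drive_tool", "arguments": {
  "motion": [
    {"fingers":0.4,"linear":[0,0,0],"twist":0.1185},
    {"fingers":0.4,"linear":[0,0,0],"twist":0.1185},
    {"fingers":0.4,"linear":[0,0,0],"twist":0.1185},
    {"fingers":0.4,"linear":[0,0,0],"twist":0.1185},
    {"fingers":0.4,"linear":[0.015,-0.0317,0],"twist":0}
  ]
}}

```text
clock: 46.95
eef_pos: [429.5, -326.7, 159.9]
tool_rot: [3.136, 0.002, -0.006]
force: [0.7, -1.0, -2.5]
width: 54.9
gripper_force: 64.4
```

Request:
{"name": "drive_tool", "arguments": {
  "motion": [
    {"fingers":0.4,"linear":[0.015,-0.0317,0],"twist":0},
    {"fingers":0.4,"linear":[0.015,-0.0317,0],"twist":0},
    {"fingers":0.4,"linear":[0.015,-0.0317,0],"twist":0},
    {"fingers":0.4,"linear":[0.015,-0.0317,0],"twist":0},
    {"fingers":0.4,"linear":[0.015,-0.0317,0],"twist":0}
  ]
}}

```text
clock: 47.37
eef_pos: [506.8, -158.7, 159.9]
tool_rot: [-3.141, 0.001, 0.009]
force: [0.8, -0.4, -2.0]
width: 55.4
gripper_force: 64.4
```

Request:
{"name": "drive_tool", "arguments": {
  "motion": [
    {"fingers":0.4,"linear":[0.015,-0.0317,0],"twist":0},
    {"fingers":0.4,"linear":[0.015,-0.0317,0],"twist":0},
    {"fingers":0.4,"linear":[0,0,0],"twist":0},
    {"fingers":0.4,"linear":[0,0,0],"twist":0},
    {"fingers":0.4,"linear":[0,0,0],"twist":0}
  ]
}}

```text
clock: 47.78
eef_pos: [535.6, -97.1, 159.7]
tool_rot: [3.142, 0.001, 0.01]
force: [0.3, -1.1, -2.2]
width: 55.1
gripper_force: 64.6
```

```bash
python3 - <<'E'
from h import *
to(536.5,-97.7,51,.01); print(monitor.read_state()['eef_pos'])
E
```

```text
at current yaw shift mm [  0.9   0.6 108.7]
after twist shift mm [  0.9   0.6 108.7]
twist -0.0
[535.60044308 -97.12319698 159.66677125]
```

Request:
{"name": "drive_tool", "arguments": {
  "motion": [
    {"fingers":0.4,"linear":[0.001,0.0006,0.03],"twist":0},
    {"fingers":0.4,"linear":[0,0,0.03],"twist":0},
    {"fingers":0.4,"linear":[0,0,0.03],"twist":0},
    {"fingers":0.4,"linear":[0,0,0.012],"twist":0},
    {"fingers":0.4,"linear":[0,0,0],"twist":0}
  ]
}}

```text
clock: 48.2
eef_pos: [533.9, -99.3, 54.8]
tool_rot: [-3.141, 0.007, 0.006]
force: [-0.1, -0.2, -1.8]
width: 54.8
gripper_force: 64.5
```

Request:
{"name": "drive_tool", "arguments": {
  "motion": [
    {"fingers":0.4,"linear":[0,0,0],"twist":0},
    {"fingers":0.4,"linear":[0,0,0],"twist":0},
    {"fingers":0.4,"linear":[0,0,0.003],"twist":0},
    {"fingers":0.4,"linear":[0,0,0],"twist":0},
    {"fingers":0.4,"linear":[0,0,0],"twist":0}
  ]
}}

```text
clock: 48.62
eef_pos: [537.7, -97.8, 55.5]
tool_rot: [3.141, -0.001, 0.009]
force: [-0.1, -0.8, -2.0]
width: 55.0
gripper_force: 64.5
```

Request:
{"name": "drive_tool", "arguments": {
  "motion": [
    {"fingers":0.4,"linear":[0,0,0.0015],"twist":0},
    {"fingers":0.4,"linear":[0,0,0],"twist":0},
    {"fingers":0.4,"linear":[0,0,0],"twist":0}
  ]
}}

```text
clock: 48.87
eef_pos: [537.3, -97.6, 53.3]
tool_rot: [3.142, -0.0, 0.009]
force: [-0.2, 0.5, -3.3]
width: 55.4
gripper_force: 64.5
```

Request:
{"name": "drive_tool", "arguments": {
  "motion": [
    {"fingers":0.4,"linear":[0,0,0.002],"twist":0},
    {"fingers":0.4,"linear":[0,0,0],"twist":0},
    {"fingers":0.4,"linear":[0,0,0],"twist":0}
  ]
}}

```text
clock: 49.12
eef_pos: [537.1, -97.6, 51.0]
tool_rot: [-3.142, 0.0, 0.009]
force: [-0.6, 0.5, -2.2]
width: 55.0
gripper_force: 64.5
```

Request:
{"name": "drive_tool", "arguments": {
  "motion": [
    {"fingers":0.4,"linear":[0,0,0.001],"twist":0},
    {"fingers":0.4,"linear":[0,0,0],"twist":0},
    {"fingers":0.4,"linear":[0,0,0],"twist":0}
  ]
}}

```text
clock: 49.37
eef_pos: [537.4, -97.7, 50.4]
tool_rot: [3.142, -0.0, 0.009]
force: [-1.3, 0.2, 1.8]
width: 54.8
gripper_force: 64.8
```

Request:
{"name": "drive_tool", "arguments": {
  "motion": [
    {"fingers":0.4,"linear":[0,0,0.0007],"twist":0},
    {"fingers":0.4,"linear":[0,0,0],"twist":0},
    {"fingers":0.4,"linear":[0,0,0],"twist":0}
  ]
}}

```text
clock: 49.62
eef_pos: [537.4, -97.7, 50.4]
tool_rot: [3.142, -0.001, 0.009]
force: [-2.2, 0.5, 7.4]
width: 55.4
gripper_force: 65.9
```

Request:
{"name": "drive_tool", "arguments": {
  "motion": [
    {"fingers":0.9,"linear":[0,0,0],"twist":0},
    {"fingers":0.9,"linear":[0,0,0],"twist":0},
    {"fingers":0.9,"linear":[0,0,0],"twist":0},
    {"fingers":0.9,"linear":[0,0,-0.01],"twist":0},
    {"fingers":0.9,"linear":[0,0,-0.03],"twist":0}
  ]
}}

```text
clock: 50.03
eef_pos: [534.5, -97.2, 87.1]
tool_rot: [-3.14, 0.007, 0.009]
force: [0.1, -0.1, 0.2]
width: 76.6
gripper_force: 0.0
```

Request:
{"name": "drive_tool", "arguments": {
  "motion": [
    {"fingers":0.9,"linear":[0,0,-0.036],"twist":0},
    {"fingers":0.9,"linear":[0,0,-0.036],"twist":0},
    {"fingers":0.9,"linear":[0,0,-0.036],"twist":0},
    {"fingers":0.9,"linear":[0,0,0],"twist":0},
    {"fingers":0.9,"linear":[0,0,0],"twist":0}
  ]
}}

```text
clock: 50.45
eef_pos: [538.8, -98.0, 200.4]
tool_rot: [3.141, -0.006, 0.009]
force: [-1.2, 0.6, 0.0]
width: 76.7
gripper_force: 0.0
```

Request:
{"name": "drive_tool", "arguments": {
  "motion": [
    {"fingers":0.9,"linear":[0,0,0],"twist":0},
    {"fingers":0.9,"linear":[0,0,0],"twist":0},
    {"fingers":0.9,"linear":[0,0,0],"twist":0}
  ]
}}

```text
clock: 50.7
eef_pos: [536.3, -97.5, 196.2]
tool_rot: [-3.141, 0.003, 0.009]
force: [-0.3, 0.2, -0.4]
width: 76.9
gripper_force: 0.0
```

```bash
python3 - <<'E'
from h import *
s=monitor.read_state(); print(s['eef_pos'],s['tool_rot'])
d=img('wrist','w13.png'); outline(d,122,246,256,83,s['eef_pos'],s['tool_rot'][2])
E
```

```text
[536.25022027 -97.53131814 196.21562753] [-3.14115865e+00  2.88415134e-03  9.23703829e-03]
122 -
126 -
130 [(np.float64(44.9), np.float64(-27.4)), (np.float64(44.8), np.float64(28.9))]
134 [(np.float64(41.7), np.float64(-27.5)), (np.float64(41.6), np.float64(29.0))]
138 [(np.float64(38.4), np.float64(-27.6)), (np.float64(38.4), np.float64(29.1))]
142 [(np.float64(35.2), np.float64(-25.3)), (np.float64(35.1), np.float64(26.8))]
146 [(np.float64(31.9), np.float64(-25.4)), (np.float64(31.8), np.float64(26.9))]
150 [(np.float64(28.6), np.float64(-25.5)), (np.float64(28.5), np.float64(27.0))]
154 [(np.float64(25.2), np.float64(-24.0)), (np.float64(25.2), np.float64(19.7))]
158 -
162 [(np.float64(18.5), np.float64(-27.5)), (np.float64(18.4), np.float64(26.5))]
166 [(np.float64(15.1), np.float64(-27.6)), (np.float64(15.0), np.float64(-2.6))]
170 [(np.float64(11.6), np.float64(-27.8)), (np.float64(11.5), np.float64(25.0))]
174 [(np.float64(8.1), np.float64(-27.9)), (np.float64(8.1), np.float64(-16.9))]
178 [(np.float64(4.6), np.float64(-27.2)), (np.float64(4.6), np.float64(-17.0))]
182 [(np.
[... 622 characters left out ...]
t64(-24.7), np.float64(26.9))]
214 [(np.float64(-28.4), np.float64(-25.7)), (np.float64(-28.5), np.float64(27.0))]
218 [(np.float64(-32.3), np.float64(-6.4)), (np.float64(-32.3), np.float64(18.3))]
222 [(np.float64(-36.2), np.float64(12.2)), (np.float64(-36.2), np.float64(18.4))]
226 [(np.float64(-40.0), np.float64(-27.8)), (np.float64(-40.1), np.float64(29.1))]
230 [(np.float64(-43.9), np.float64(-27.1)), (np.float64(-44.0), np.float64(29.3))]
234 [(np.float64(-47.9), np.float64(-26.3)), (np.float64(-48.0), np.float64(28.5))]
238 [(np.float64(-51.9), np.float64(-26.4)), (np.float64(-52.0), np.float64(28.6))]
242 [(np.float64(-56.0), np.float64(-26.6)), (np.float64(-56.0), np.float64(27.8))]
```

Deep tote's origin is at about (525.0,−98.1), yaw 0.009, right on the pad centre. Now the shallow tote.

Request:
{"name": "drive_tool", "arguments": {
  "motion": [
    {"fingers":0.9,"linear":[0.0098,0.0334,0],"twist":0},
    {"fingers":0.9,"linear":[0.0098,0.0334,0],"twist":0},
    {"fingers":0.9,"linear":[0.0098,0.0334,0],"twist":0},
    {"fingers":0.9,"linear":[0.0098,0.0334,0],"twist":0},
    {"fingers":0.9,"linear":[0.0098,0.0334,0],"twist":0}
  ]
}}

```text
clock: 51.17
eef_pos: [587.6, -265.6, 196.3]
tool_rot: [-3.141, 0.002, 0.009]
force: [0.4, -0.7, -0.1]
width: 76.9
gripper_force: 0.0
```

Request:
{"name": "drive_tool", "arguments": {
  "motion": [
    {"fingers":0.9,"linear":[0.0098,0.0334,0],"twist":0},
    {"fingers":0.9,"linear":[0.0098,0.0334,0],"twist":0},
    {"fingers":0.9,"linear":[0,0,0.015],"twist":0},
    {"fingers":0.9,"linear":[0,0,0.016],"twist":0},
    {"fingers":0.9,"linear":[0,0,0],"twist":-0.119}
  ]
}}

```text
clock: 51.58
eef_pos: [605.4, -330.3, 161.4]
tool_rot: [-3.137, 0.007, 0.128]
force: [-0.4, 0.5, 0.3]
width: 76.6
gripper_force: 0.0
```

Request:
{"name": "drive_tool", "arguments": {
  "motion": [
    {"fingers":0.9,"linear":[0,0,0],"twist":-0.119},
    {"fingers":0.9,"linear":[0,0,0],"twist":-0.119},
    {"fingers":0.9,"linear":[0,0,0],"twist":-0.119},
    {"fingers":0.9,"linear":[0,0,0],"twist":-0.119},
    {"fingers":0.9,"linear":[0,0,0],"twist":-0.119}
  ]
}}

```text
clock: 52.0
eef_pos: [607.4, -330.6, 165.1]
tool_rot: [-3.139, 0.001, 0.729]
force: [0.1, 0.7, 0.1]
width: 76.8
gripper_force: 0.0
```

Request:
{"name": "drive_tool", "arguments": {
  "motion": [
    {"fingers":0.9,"linear":[0,0,0],"twist":-0.119},
    {"fingers":0.9,"linear":[0,0,0],"twist":-0.119},
    {"fingers":0.9,"linear":[0,0,0],"twist":-0.119},
    {"fingers":0.9,"linear":[0,0,0],"twist":-0.119},
    {"fingers":0.9,"linear":[0,0,0],"twist":-0.119}
  ]
}}

```text
clock: 52.42
eef_pos: [607.4, -330.6, 165.1]
tool_rot: [-3.139, -0.001, 1.324]
force: [-0.8, -0.9, -0.6]
width: 77.2
gripper_force: 0.0
```

Request:
{"name": "drive_tool", "arguments": {
  "motion": [
    {"fingers":0.9,"linear":[0,0,0],"twist":-0.119},
    {"fingers":0.9,"linear":[0,0,0],"twist":-0.119},
    {"fingers":0.9,"linear":[0,0,0],"twist":-0.119},
    {"fingers":0.9,"linear":[0,0,0],"twist":0},
    {"fingers":0.9,"linear":[0,0,0],"twist":0}
  ]
}}

```text
clock: 52.83
eef_pos: [607.5, -330.8, 165.3]
tool_rot: [-3.14, -0.002, 1.672]
force: [-0.5, -0.1, 0.5]
width: 76.6
gripper_force: 0.0
```

Request:
{"name": "drive_tool", "arguments": {
  "motion": [
    {"fingers":0.9,"linear":[0,0,0],"twist":0},
    {"fingers":0.9,"linear":[0,0,0],"twist":0}
  ]
}}

```text
clock: 53.0
eef_pos: [607.9, -330.8, 166.2]
tool_rot: [-3.141, -0.0, 1.673]
force: [0.8, -0.4, 0.4]
width: 77.0
gripper_force: 0.0
```

```bash
python3 - <<'E'
from h import *
s=monitor.read_state(); print(s['eef_pos'],s['tool_rot']); to(606.7,-330.8,26,1.676)
d=img('wrist','w14.png'); outline(d,122,246,256,52,s['eef_pos'],s['tool_rot'][2])
E
```

```text
[ 607.87969925 -330.76222393  166.18466365] [-3.14106353e+00 -1.77628193e-04  1.67327505e+00]
at current yaw shift mm [ 1.000e-01 -1.200e+00  1.402e+02]
after twist shift mm [ 1.000e-01 -1.200e+00  1.402e+02]
twist -0.003
122 -
126 -
130 [(np.float64(44.9), np.float64(-28.8)), (np.float64(44.8), np.float64(26.1))]
134 [(np.float64(41.7), np.float64(-28.9)), (np.float64(41.6), np.float64(26.2))]
138 [(np.float64(38.4), np.float64(-28.2)), (np.float64(38.3), np.float64(26.3))]
142 [(np.float64(35.1), np.float64(-22.6)), (np.float64(35.1), np.float64(23.9))]
146 [(np.float64(31.8), np.float64(-26.8)), (np.float64(31.8), np.float64(24.0))]
150 [(np.float64(28.5), np.float64(-26.9)), (np.float64(28.5), np.float64(24.1))]
154 [(np.float64(25.2), np.float64(-27.0)), (np.float64(25.1), np.float64(24.2))]
158 [(np.float64(21.8), np.float64(-18.0)), (np.float64(21.7), np.float64(15.2))]
162 [(np.float64(18.4), np.float64(-28.9)), (np.float64(18.3), np.float64(26.1))]
166 [(np.float64(14.9), np.float64(-29.1)), (np.float64(14.9), np.float64(25.4))]
170 [(np.float64(11.5), np.float64(-29.2)), (n
[... 752 characters left out ...]
1), np.float64(24.7))]
210 [(np.float64(-24.8), np.float64(-27.8)), (np.float64(-24.9), np.float64(23.1))]
214 [(np.float64(-28.6), np.float64(-28.0)), (np.float64(-28.7), np.float64(23.2))]
218 [(np.float64(-32.5), np.float64(-19.2)), (np.float64(-32.5), np.float64(14.4))]
222 [(np.float64(-36.4), np.float64(-19.3)), (np.float64(-36.4), np.float64(14.5))]
226 [(np.float64(-40.3), np.float64(-29.2)), (np.float64(-40.3), np.float64(13.6))]
230 [(np.float64(-44.2), np.float64(-30.3)), (np.float64(-44.3), np.float64(24.5))]
234 [(np.float64(-48.2), np.float64(-30.4)), (np.float64(-48.3), np.float64(24.6))]
238 [(np.float64(-52.2), np.float64(-26.0)), (np.float64(-52.3), np.float64(22.9))]
242 -
```

Request:
{"name": "drive_tool", "arguments": {
  "motion": [
    {"fingers":0.9,"linear":[0,-0.0015,0.034],"twist":0},
    {"fingers":0.9,"linear":[0,0,0.034],"twist":0},
    {"fingers":0.9,"linear":[0,0,0.034],"twist":0},
    {"fingers":0.9,"linear":[0,0,0.02],"twist":0},
    {"fingers":0.9,"linear":[0,0,0],"twist":0}
  ]
}}

```text
clock: 53.47
eef_pos: [602.8, -329.5, 39.3]
tool_rot: [-3.133, -0.004, 1.675]
force: [-1.4, 0.2, -0.4]
width: 76.8
gripper_force: 0.0
```

Request:
{"name": "drive_tool", "arguments": {
  "motion": [
    {"fingers":0.9,"linear":[0,0,0],"twist":0},
    {"fingers":0.9,"linear":[0,0,0],"twist":0},
    {"fingers":0.9,"linear":[0,0,0.018],"twist":0},
    {"fingers":0.9,"linear":[0,0,0],"twist":0},
    {"fingers":0.9,"linear":[0,0,0],"twist":0}
  ]
}}

```text
clock: 53.88
eef_pos: [606.9, -331.3, 27.8]
tool_rot: [3.141, 0.001, 1.675]
force: [0.1, -0.4, 0.2]
width: 76.8
gripper_force: 0.0
```

Request:
{"name": "drive_tool", "arguments": {
  "motion": [
    {"fingers":0.9,"linear":[0,0,0],"twist":0},
    {"fingers":0.9,"linear":[0,0,0],"twist":0},
    {"fingers":0.9,"linear":[0,0,0],"twist":0},
    {"fingers":0.9,"linear":[0,0,0],"twist":0}
  ]
}}

```text
clock: 54.22
eef_pos: [606.9, -331.2, 27.3]
tool_rot: [3.141, 0.001, 1.675]
force: [0.7, -0.5, -0.3]
width: 76.6
gripper_force: 0.0
```

Request:
{"name": "drive_tool", "arguments": {
  "motion": [
    {"fingers":0.4,"linear":[0,0,0.001],"twist":0},
    {"fingers":0.4,"linear":[0,0,0],"twist":0},
    {"fingers":0.4,"linear":[0,0,0],"twist":0},
    {"fingers":0.4,"linear":[0,0,0],"twist":0},
    {"fingers":0.4,"linear":[0,0,0],"twist":0}
  ]
}}

```text
clock: 54.63
eef_pos: [606.9, -331.1, 26.0]
tool_rot: [3.141, 0.0, 1.675]
force: [0.0, -0.1, 3.9]
width: 55.2
gripper_force: 65.5
```

Request:
{"name": "drive_tool", "arguments": {
  "motion": [
    {"fingers":0.4,"linear":[0,0,-0.01],"twist":0},
    {"fingers":0.4,"linear":[0,0,-0.03],"twist":0},
    {"fingers":0.4,"linear":[0,0,-0.035],"twist":0},
    {"fingers":0.4,"linear":[0,0,-0.035],"twist":0},
    {"fingers":0.4,"linear":[0,0,-0.035],"twist":0}
  ]
}}

```text
clock: 55.05
eef_pos: [605.7, -330.6, 171.8]
tool_rot: [-3.14, -0.001, 1.676]
force: [0.7, -0.7, -2.2]
width: 54.7
gripper_force: 64.8
```

Request:
{"name": "drive_tool", "arguments": {
  "motion": [
    {"fingers":0.4,"linear":[0.0344,-0.0098,0],"twist":0},
    {"fingers":0.4,"linear":[0.0344,-0.0098,0],"twist":0},
    {"fingers":0.4,"linear":[0.0344,-0.0098,0],"twist":0},
    {"fingers":0.4,"linear":[0.0344,-0.0098,0],"twist":0},
    {"fingers":0.4,"linear":[0.0344,-0.0098,0],"twist":0}
  ]
}}

```text
clock: 55.47
eef_pos: [538.4, -163.7, 170.7]
tool_rot: [-3.141, -0.0, 1.675]
force: [1.5, 0.5, -1.6]
width: 54.7
gripper_force: 65.0
```

Request:
{"name": "drive_tool", "arguments": {
  "motion": [
    {"fingers":0.4,"linear":[0.0344,-0.0098,0],"twist":0},
    {"fingers":0.4,"linear":[0.0344,-0.0098,0],"twist":0},
    {"fingers":0.4,"linear":[0,0,0],"twist":-0.1232},
    {"fingers":0.4,"linear":[0,0,0],"twist":-0.1232},
    {"fingers":0.4,"linear":[0,0,0],"twist":-0.1232}
  ]
}}

```text
clock: 55.88
eef_pos: [512.7, -97.7, 171.0]
tool_rot: [-3.141, 0.001, 2.053]
force: [-0.4, -0.7, -1.4]
width: 54.9
gripper_force: 65.0
```

Request:
{"name": "drive_tool", "arguments": {
  "motion": [
    {"fingers":0.4,"linear":[0,0,0],"twist":-0.1232},
    {"fingers":0.4,"linear":[0,0,0],"twist":-0.1232},
    {"fingers":0.4,"linear":[0,0,0],"twist":-0.1232},
    {"fingers":0.4,"linear":[0,0,0],"twist":-0.1232},
    {"fingers":0.4,"linear":[0,0,0],"twist":-0.1232}
  ]
}}

```text
clock: 56.3
eef_pos: [512.7, -98.9, 170.7]
tool_rot: [-3.141, -0.0, 2.667]
force: [-0.8, 0.3, -1.6]
width: 54.7
gripper_force: 65.0
```

Request:
{"name": "drive_tool", "arguments": {
  "motion": [
    {"fingers":0.4,"linear":[0,0,0],"twist":-0.1232},
    {"fingers":0.4,"linear":[0,0,0],"twist":-0.1232},
    {"fingers":0.4,"linear":[0,0,0],"twist":-0.1232},
    {"fingers":0.4,"linear":[0,0,0],"twist":-0.1232},
    {"fingers":0.4,"linear":[0,0,0],"twist":0}
  ]
}}

```text
clock: 56.72
eef_pos: [512.7, -99.0, 170.4]
tool_rot: [3.141, -0.001, -3.127]
force: [0.5, -0.1, -1.5]
width: 54.9
gripper_force: 64.9
```

Request:
{"name": "drive_tool", "arguments": {
  "motion": [
    {"fingers":0.4,"linear":[0,0,0.02],"twist":0},
    {"fingers":0.4,"linear":[0,0,0],"twist":0},
    {"fingers":0.4,"linear":[0,0,0],"twist":0},
    {"fingers":0.4,"linear":[0,0,0],"twist":0}
  ]
}}

```text
clock: 57.05
eef_pos: [513.2, -98.6, 151.0]
tool_rot: [-3.141, 0.0, -3.131]
force: [0.3, -0.7, -1.1]
width: 55.0
gripper_force: 64.8
```

```bash
python3 - <<'E'
from h import *
s=monitor.read_state(); print(s['eef_pos'],s['tool_rot'],s['qpos'].round(2)); to(513.7,-98.2,103,3.151)
d=img('wrist','w15.png'); outline(d,200,340,256,s['eef_pos'][2]+26,s['eef_pos'],s['tool_rot'][2],70)
E
```

```text
[513.24707298 -98.5972442  150.99332265] [-3.14139154e+00  4.51171980e-05 -3.13087938e+00] [ 0.69  0.7  -0.87  1.94  0.72  0.84  1.01]
at current yaw shift mm [-0.5  0.4 48. ]
after twist shift mm [-0.5  0.4 48. ]
twist 0.001
200 [(np.float64(38.6), np.float64(-27.1)), (np.float64(38.6), np.float64(27.3))]
204 [(np.float64(36.9), np.float64(-24.1)), (np.float64(36.9), np.float64(23.1))]
208 [(np.float64(35.2), np.float64(-21.4)), (np.float64(35.2), np.float64(23.2))]
212 [(np.float64(33.5), np.float64(-19.9)), (np.float64(33.4), np.float64(22.9))]
216 [(np.float64(31.8), np.float64(-17.5)), (np.float64(31.7), np.float64(23.0))]
220 [(np.float64(30.0), np.float64(-16.0)), (np.float64(29.9), np.float64(22.7))]
224 [(np.float64(28.2), np.float64(-14.1)), (np.float64(28.2), np.float64(-11.6))]
228 [(np.float64(26.4), np.float64(-12.9)), (np.float64(26.4), np.float64(-11.7))]
232 -
236 -
240 -
244 [(np.float64(19.1), np.float64(17.9)), (np.float64(19.1), np.float64(27.5))]
248 [(np.float64(17.2), np.float64(18.0)), (np.float64(17.2), np.float64(27.6))]
252 [(np.float64(15.3), np.float64(1
[... 621 characters left out ...]
10.8), np.float64(15.3))]
308 [(np.float64(-12.9), np.float64(-17.7)), (np.float64(-13.0), np.float64(23.8))]
312 [(np.float64(-15.1), np.float64(-18.2)), (np.float64(-15.1), np.float64(26.2))]
316 [(np.float64(-17.3), np.float64(-18.8)), (np.float64(-17.3), np.float64(26.3))]
320 [(np.float64(-19.5), np.float64(-18.9)), (np.float64(-19.6), np.float64(26.0))]
324 [(np.float64(-21.7), np.float64(-16.7)), (np.float64(-21.8), np.float64(26.1))]
328 [(np.float64(-24.0), np.float64(-16.8)), (np.float64(-24.0), np.float64(-12.2))]
332 [(np.float64(-26.3), np.float64(-17.3)), (np.float64(-26.3), np.float64(-12.3))]
336 [(np.float64(-28.6), np.float64(-16.9)), (np.float64(-28.6), np.float64(-12.3))]
```

Request:
{"name": "drive_tool", "arguments": {
  "motion": [
    {"fingers":0.4,"linear":[0,0,0.02],"twist":0},
    {"fingers":0.4,"linear":[0,0,0.015],"twist":0},
    {"fingers":0.4,"linear":[0,0,0.006],"twist":0},
    {"fingers":0.4,"linear":[0,0,0],"twist":0},
    {"fingers":0.4,"linear":[0,0,0],"twist":0}
  ]
}}

```text
clock: 57.52
eef_pos: [513.6, -98.4, 110.1]
tool_rot: [3.141, 0.001, -3.13]
force: [0.4, -0.3, -1.3]
width: 54.8
gripper_force: 65.0
```

Request:
{"name": "drive_tool", "arguments": {
  "motion": [
    {"fingers":0.4,"linear":[0,0,0],"twist":0},
    {"fingers":0.4,"linear":[0,0,0],"twist":0},
    {"fingers":0.4,"linear":[0,0,0],"twist":0},
    {"fingers":0.4,"linear":[0,0,0],"twist":0}
  ]
}}

```text
clock: 57.85
eef_pos: [513.5, -98.7, 110.0]
tool_rot: [-3.141, 0.001, -3.13]
force: [1.3, 1.5, -1.9]
width: 54.7
gripper_force: 65.0
```

```bash
python3 - <<'E'
from h import *
s=monitor.read_state(); print(s['eef_pos'],s['force']); to(513.7,-98.2,103,3.151)
E
```

```text
[513.50191295 -98.74797908 110.00738567] [ 1.27579963  1.47434937 -1.94724319]
at current yaw shift mm [-0.2  0.5  7. ]
after twist shift mm [-0.2  0.5  7. ]
twist 0.002
```

Request:
{"name": "drive_tool", "arguments": {
  "motion": [
    {"fingers":0.4,"linear":[0,0.0005,0.004],"twist":0},
    {"fingers":0.4,"linear":[0,0,0],"twist":0},
    {"fingers":0.4,"linear":[0,0,0],"twist":0},
    {"fingers":0.4,"linear":[0,0,0],"twist":0}
  ]
}}

```text
clock: 58.18
eef_pos: [513.1, -98.1, 105.4]
tool_rot: [3.141, -0.0, -3.13]
force: [-0.9, 0.4, -0.9]
width: 54.5
gripper_force: 65.0
```

Request:
{"name": "drive_tool", "arguments": {
  "motion": [
    {"fingers":0.4,"linear":[0,0,0.0015],"twist":0},
    {"fingers":0.4,"linear":[0,0,0],"twist":0},
    {"fingers":0.4,"linear":[0,0,0],"twist":0}
  ]
}}

```text
clock: 58.43
eef_pos: [513.1, -98.2, 103.9]
tool_rot: [3.142, -0.0, -3.13]
force: [0.9, 0.3, -2.4]
width: 55.0
gripper_force: 65.0
```

Request:
{"name": "drive_tool", "arguments": {
  "motion": [
    {"fingers":0.4,"linear":[0,0,0.001],"twist":0},
    {"fingers":0.4,"linear":[0,0,0],"twist":0},
    {"fingers":0.4,"linear":[0,0,0],"twist":0}
  ]
}}

```text
clock: 58.68
eef_pos: [513.2, -98.2, 103.0]
tool_rot: [3.142, -0.0, -3.13]
force: [-0.5, -0.0, -1.0]
width: 55.2
gripper_force: 65.1
```

Request:
{"name": "drive_tool", "arguments": {
  "motion": [
    {"fingers":0.4,"linear":[0,0,0.0007],"twist":0},
    {"fingers":0.4,"linear":[0,0,0],"twist":0},
    {"fingers":0.4,"linear":[0,0,0],"twist":0}
  ]
}}

```text
clock: 58.93
eef_pos: [513.2, -98.2, 102.9]
tool_rot: [-3.141, 0.0, -3.13]
force: [-1.2, -1.3, 5.1]
width: 54.8
gripper_force: 65.6
```

Request:
{"name": "drive_tool", "arguments": {
  "motion": [
    {"fingers":0.9,"linear":[0,0,0],"twist":0},
    {"fingers":0.9,"linear":[0,0,0],"twist":0},
    {"fingers":0.9,"linear":[0,0,0],"twist":0},
    {"fingers":0.9,"linear":[0,0,-0.01],"twist":0},
    {"fingers":0.9,"linear":[0,0,-0.02],"twist":0}
  ]
}}

```text
clock: 59.35
eef_pos: [511.7, -98.2, 131.4]
tool_rot: [3.141, -0.004, -3.129]
force: [0.1, -0.3, 0.5]
width: 76.7
gripper_force: 0.0
```

Request:
{"name": "drive_tool", "arguments": {
  "motion": [
    {"fingers":0.9,"linear":[0,0,-0.035],"twist":0},
    {"fingers":0.9,"linear":[0,0,-0.035],"twist":0},
    {"fingers":0.9,"linear":[0,0,-0.035],"twist":0},
    {"fingers":0.9,"linear":[0,0,-0.01],"twist":0},
    {"fingers":0.9,"linear":[0,0,0],"twist":0}
  ]
}}

```text
clock: 59.77
eef_pos: [515.2, -97.8, 250.9]
tool_rot: [-3.14, 0.006, -3.13]
force: [0.3, -0.7, -0.7]
width: 77.2
gripper_force: 0.0
```

Request:
{"name": "drive_tool", "arguments": {
  "motion": [
    {"fingers":0.9,"linear":[0,0,0],"twist":0},
    {"fingers":0.9,"linear":[0,0,0],"twist":0},
    {"fingers":0.9,"linear":[0,0,0],"twist":0},
    {"fingers":0.9,"linear":[0,0,0],"twist":0}
  ]
}}

```text
clock: 60.1
eef_pos: [512.4, -98.1, 246.1]
tool_rot: [3.141, -0.002, -3.129]
force: [-0.7, -0.5, 0.5]
width: 77.0
gripper_force: 0.0
```

```bash
python3 - <<'E'
from h import *
s=monitor.read_state(); print(s['eef_pos'],s['tool_rot'])
d=img('wrist','w16.png'); outline(d,122,246,256,129,s['eef_pos'],s['tool_rot'][2])
sc=img('scene','s16.png')
a=sc['color'][110:300,160:470]; cv2.imwrite('pics/s16b.png',cv2.resize(a,None,fx=2.5,fy=2.5,interpolation=cv2.INTER_CUBIC))
E
```

```text
[512.43689377 -98.14218069 246.12152748] [ 3.14096201e+00 -2.32483907e-03 -3.12928408e+00]
122 -
126 [(np.float64(49.1), np.float64(19.7)), (np.float64(49.1), np.float64(23.0))]
130 [(np.float64(45.9), np.float64(-27.5)), (np.float64(45.8), np.float64(27.2))]
134 [(np.float64(42.7), np.float64(-73.6)), (np.float64(42.6), np.float64(27.3))]
138 [(np.float64(39.4), np.float64(-73.9)), (np.float64(39.3), np.float64(27.4))]
142 [(np.float64(36.0), np.float64(-26.2)), (np.float64(36.0), np.float64(25.8))]
146 [(np.float64(32.7), np.float64(-26.3)), (np.float64(32.6), np.float64(25.9))]
150 [(np.float64(29.3), np.float64(-26.4)), (np.float64(29.3), np.float64(25.2))]
154 [(np.float64(26.0), np.float64(-25.7)), (np.float64(25.9), np.float64(25.3))]
158 [(np.float64(22.5), np.float64(-18.3)), (np.float64(22.5), np.float64(-12.4))]
162 [(np.float64(19.1), np.float64(-27.6)), (np.float64(19.0), np.float64(27.2))]
166 [(np.float64(15.6), np.float64(-27.7)), (np.float64(15.5), np.float64(27.3))]
170 [(np.float64(12.1), np.float64(-27.9)), (np.float64(12.0), np.float64(26.6))]
174 [(np.float64(8.
[... 774 characters left out ...]
-24.7), np.float64(25.0))]
214 [(np.float64(-28.4), np.float64(-26.5)), (np.float64(-28.5), np.float64(24.3))]
218 [(np.float64(-32.3), np.float64(-19.5)), (np.float64(-32.3), np.float64(-13.2))]
222 [(np.float64(-36.2), np.float64(-18.7)), (np.float64(-36.2), np.float64(-13.3))]
226 [(np.float64(-40.2), np.float64(-28.7)), (np.float64(-40.3), np.float64(25.5))]
230 [(np.float64(-44.2), np.float64(-28.8)), (np.float64(-44.2), np.float64(25.6))]
234 [(np.float64(-48.2), np.float64(-29.0)), (np.float64(-48.3), np.float64(25.7))]
238 [(np.float64(-52.2), np.float64(-29.1)), (np.float64(-52.3), np.float64(25.8))]
242 [(np.float64(-56.3), np.float64(-29.2)), (np.float64(-56.4), np.float64(25.0))]
```

View pics/s16b.png

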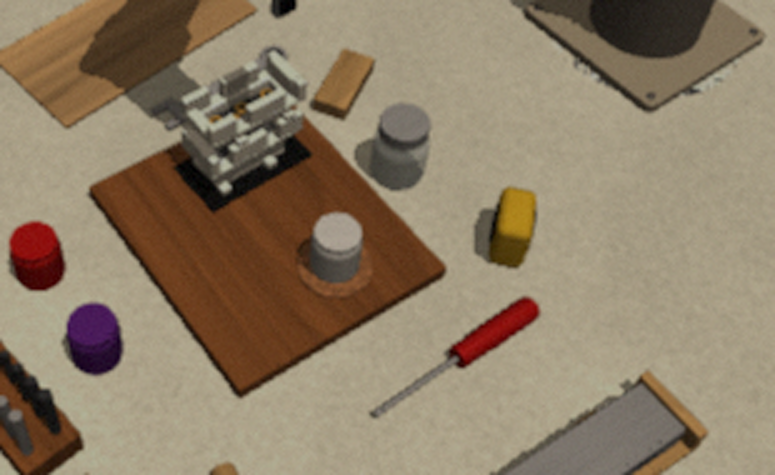

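The final picture shows the stack upright on the pad (245,125), the tin on the cork (336,250), the jar untouched (402,145) and the case in the rest (bottom right). The measured stack offset is about 2 mm. Handing in.

```bash
python3 -c "
from h import *
print(ctrl.finish_job())"
```

```text
the job is handed in; nothing more can be done
None
```

The job is finished and handed in at about 60 s of the 152 s allowed: by my last measurements the case is in the rest, the tin on the cork disc and the deep tote on the pad with the shallow tote reversed on its rim, all within tolerance, and the jar stands untouched; the hand-in returned no verdict.

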